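Build a stacked heel on its jig

TASK

Build the heel on the green form of the jig: the brown lift first, on it the red, then the tan, then the black top piece, one after another, each with its straight edge flush with the straight edge of the form, centred from side to side, and its round end over the round end of the form. Then stand the steel weight on the middle of the black top piece, and leave the white jar standing where it is.

Things in the scene. Friction and masses are not known exactly. Their poses are not given: they have to be found in the camera images.
- jig: Assembly jig, fixed to the table: an aluminium plate 100 x 90 mm, 8 mm thick, carrying a green D-shaped heel form 80 mm long, 72 mm wide, whose flat top is 25 mm above the table. Origin at table height, straight below the middle of the form's straight edge; x points out of that straight edge, so the form runs from x = 0 (straight edge) to x = -80 mm (tip of the round end), y from -36 to 36 mm; z is up.
- lift_brown: Heel lift, the largest: dark brown rigid D-shaped slab, 66 mm wide (y), 74 mm long (x), 16 mm thick, about 60 g, lying flat and loose. One end is a straight edge across the full width, the other a half circle. Origin at the centre of its underside: the straight edge is at x = +37 mm, the tip of the round end at x = -37 mm, and the two flat parallel sides at y = +-33 mm run from x = -4 mm to the straight edge; z is up. Can be gripped across those sides.
- lift_red: Heel lift, second largest: brick red rigid D-shaped slab, 58 mm wide (y), 66 mm long (x), 16 mm thick, about 48 g, lying flat and loose. One end is a straight edge across the full width, the other a half circle. Origin at the centre of its underside: the straight edge is at x = +33 mm, the tip of the round end at x = -33 mm, and the two flat parallel sides at y = +-29 mm run from x = -4 mm to the straight edge; z is up. Can be gripped across those sides.
- lift_tan: Heel lift, the smallest of the three: light tan rigid D-shaped slab, 50 mm wide (y), 58 mm long (x), 16 mm thick, about 36 g, lying flat and loose. One end is a straight edge across the full width, the other a half circle. Origin at the centre of its underside: the straight edge is at x = +29 mm, the tip of the round end at x = -29 mm, and the two flat parallel sides at y = +-25 mm run from x = -4 mm to the straight edge; z is up. Can be gripped across those sides.
- top_black: Top piece, the smallest D-shape: black rubber-faced rigid D-shaped slab, 42 mm wide (y), 50 mm long (x), 12 mm thick, about 25 g, lying flat and loose. One end is a straight edge across the full width, the other a half circle. Origin at the centre of its underside: the straight edge is at x = +25 mm, the tip of the round end at x = -25 mm, and the two flat parallel sides at y = +-21 mm run from x = -4 mm to the straight edge; z is up. Can be gripped across those sides.
- weight: Bright steel weight, about 400 g, standing loose: a cylinder 42 mm across and 30 mm tall, above it a thin neck and a blue round grip knob 28 mm across from 36 to 60 mm above the underside. Origin at the centre of its underside, z up along its axis.
- jar: White closed jar with a yellow lid, 52 mm across, 55 mm tall, about 200 g, standing loose at the far side of the work area; to be left alone. Origin at the centre of its underside.
There are look-alikes about, which are no part of the job. Leave any orange look-alike of the weight alone. Leave any yellow look-alike of the lift_red alone.

How it is judged:
On the way, in this order (a step that is already met when the one before it is completed fails the run):
1. the brown lift lies on the green heel form (height (world z) of lift_brown between 0.021 and 0.029 m and angle between lift_brown's own z axis and vertical below 0.12 rad and x of lift_brown in the frame of jig between -0.046 and -0.028 m and y of lift_brown in the frame of jig between -0.009 and 0.009 m and angle between the x axis of lift_brown and the x axis of jig, either way round below 0.21 rad and x of jig in the frame of lift_brown above 0.01 m and contact force between the fingers and lift_brown below 0.1 N), for 0.2 s.
2. the red lift lies on the brown one (height (world z) of lift_red between 0.037 and 0.045 m and angle between lift_red's own z axis and vertical below 0.12 rad and x of lift_red in the frame of jig between -0.042 and -0.024 m and y of lift_red in the frame of jig between -0.009 and 0.009 m and angle between the x axis of lift_red and the x axis of jig, either way round below 0.21 rad and x of jig in the frame of lift_red above 0.01 m and contact force between the fingers and lift_red below 0.1 N), for 0.2 s.
3. the tan lift lies on the red one (height (world z) of lift_tan between 0.053 and 0.061 m and angle between lift_tan's own z axis and vertical below 0.12 rad and x of lift_tan in the frame of jig between -0.038 and -0.02 m and y of lift_tan in the frame of jig between -0.009 and 0.009 m and angle between the x axis of lift_tan and the x axis of jig, either way round below 0.21 rad and x of jig in the frame of lift_tan above 0.01 m and contact force between the fingers and lift_tan below 0.1 N), for 0.2 s.
4. the black top piece lies on the tan lift (height (world z) of top_black between 0.069 and 0.077 m and angle between top_black's own z axis and vertical below 0.12 rad and x of top_black in the frame of jig between -0.034 and -0.016 m and y of top_black in the frame of jig between -0.009 and 0.009 m and angle between the x axis of top_black and the x axis of jig, either way round below 0.21 rad and x of jig in the frame of top_black above 0.01 m and contact force between the fingers and top_black below 0.1 N), for 0.2 s.
5. the steel weight stands on the black top piece (height (world z) of weight between 0.081 and 0.089 m and angle between weight's own z axis and vertical below 0.12 rad and horizontal distance between weight and top_black below 0.01 m and contact force between the fingers and weight below 0.1 N), for 0.2 s.
At the end, for the whole second after the job is handed in: Brown, red, tan, black lie flat in this order on the green form, straight edges flush with the form's and centred sideways within 9 mm, turned at most 12 degrees, same way round; the weight stands on the black piece within 10 mm of its centre; all released and at rest (all of step 1 and all of step 2 and all of step 3 and all of step 4 and all of step 5 and linear speed of each of lift_brown, lift_red, lift_tan, top_black, weight below 0.02 m/s and angular speed of each of lift_brown, lift_red, lift_tan, top_black, weight below 0.2 rad/s); the robot touches nothing.
It fails at once if the jar is knocked over or moved more than 30 mm (angle between jar's own z axis and vertical above 0.4 rad or distance of jar from where it was at the start of the episode above 0.03 m).
It also fails if it takes over 128 s, if anything falls off the work surface, if the arm or the gripper's body presses on something with over 40 N, if the wrist force passes 120 N, or if a joint passes its speed limit or range.

ROBOT

A 6-joint arm with a two-finger parallel gripper is mounted at the origin on the work surface. World frame = base frame: x ahead of the robot, y to its left, z up, the work surface at z = 0. Lengths are in m, angles in rad, forces in N, time in s.
With the tool pointing down it reaches from about 0.375 to 0.975 m from the base axis. Payload 3.8 kg.
Tool frame: the origin (TCP) lies at the centre of the arm's flange, where the gripper is bolted on; the fingertips stand 166 mm ahead of it and the grasp point (between the pads) lies 147 mm ahead of it (bot.grasp_offset is the distance from the TCP to the grasp point, in m); z points along the fingers, y is the direction in which the jaws open and shut (so a half turn about z gives the same grasp; the last joint's range is limited). The gripper opens to 88 mm and grips with 3 to 60 N. Pads are 18 mm wide; open, the fingers measure 123 mm over their backs; the gripper's body (75 mm by 187 mm) begins 45 mm behind the grasp point.
Start: joints at [1.161, 0.264, 1.604, -0, 1.274, -0.037], TCP at [0.246, 0.629, 0.405] pointing down, gripper open.
Joint ranges: [-2.63, 2.63], [-0.94, 2.18], [0.31, 2.57], [-1.31, 4.45], [0, 2.66], [-2.55, 2.55]. Speed limits (rad/s): [2.57, 2.57, 3.14, 3.14, 3.14, 3.14].

INTERFACE

Orientations are given as a unit quaternion [x, y, z, w].
In Python, from plant import telemetry, viewer, bot gives the robot as it stands. The module is installed in compiled form; this text tells all that it offers.
- The arm moves only by the tool step_arm, never from a script. Its argument "targets" is a list of rows, each a list of 7 numbers: the shift along the tool's x, y, z in units of 40 mm (1.0 is 40 mm), then the turn, a rotation vector about the tool's x, y, z in units of 5 degrees (1.0 is 5 degrees), then the gripper's target within -1 to 1 (shut at 1, half-way at 0, fully open at -1). In form: [[x, y, z, rx, ry, rz, gripper], ...]. A call has 1 to 8 rows; each row shifts and turns the pose as measured when the row begins, along the tool's axes as they then stand; what a row does not reach is not made up. A row lasts 1/10 s, in which the tool goes at most 50 mm and 8.59 degrees, less where a joint would pass 70% of its speed; a pose out of reach is approached as far as the arm can. A call is refused whole if a number of a shift passes 1 or a number of a turn 1, either way. A call with a gripper value outside its range is refused whole. The fingers move at their own pace and stop on an object; "force" is the grip in N (left out, the last holds). Time passes only in rows, so rows that do not move let the fingers close. It gives the time, the measured TCP pose, the force and the opening at its end, in the units of the state.
- telemetry.observe(): the state, without advancing time (a new reading comes with each control period).
- viewer.get_image(name): name is "side" or "top" or "wrist"; returns a dict with "pixels" (420x560x3 uint8, red, green, blue), "range_z" (420x560 float32, m along the optical axis (not along the pixel's ray), 0 where there is no reading), "fx", "fy", "cx", "cy" (pixels), "R" (3x3) and "t" (3): a world point X has camera coordinates R X + t. Camera axes: x right, y down, z forward; pixel columns grow to the right and rows downward; lengths in m; the calibration is good to about 2 mm. A picture is of the moment at which its call begins.
- bot.job_done(): hands the job in, once; it reports no verdict.
The state is a dict: "time": time; "joint_pos": joint angles; "joint_velocities": joint speeds; "joint_efforts": joint torques, N m; "position": TCP position; "ee_rot": TCP orientation; "ft_force": force on the tool from outside, world axes, zero at the start; "torque": the same for the moment, N m; "finger_gap": opening from 0.0 (shut) to 1.0 (fully open).
Only numpy, scipy, OpenCV 4.12 (cv2) and the standard library are available. Lean on these libraries where they do the work, as an engineer would, in place of code of your own. Each camera call takes 0.05 s, during which the arm holds its last target.

## Working session

There is one attempt and no reset: what is moved stays moved. The work goes in short steps, Python scripts to look and compute and a tool call to move; the robot and the scene stay as the last step left them, time stands still between calls to the robot, and variables do not carry over. Pictures are saved under pics/ and viewed, and the job is handed in when it is done.

Besides the shell and the picture viewer there is one more tool, called as name(argument=value, ...), one argument or row to a line, values as JSON. step_arm: Moves the arm, as the interface text tells. Its arguments: {"type":"object","properties":{"targets":{"type":"array","items":{"type":"array","items":{"type":"number"}}},"force":{"type":"number"}},"required":["targets"]}

```bash
mkdir -p pics
cat > h.py <<'E'
import numpy as np, cv2, pickle
from plant import telemetry, viewer, bot
def shot(name,tag):
    im=viewer.get_image(name); cv2.imwrite(f'pics/{tag}.png',im['pixels'][:,:,::-1]); pickle.dump(im,open(f'{tag}.pkl','wb')); return im
def world(im):
    z=im['range_z'];v,u=np.mgrid[:z.shape[0],:z.shape[1]]
    P=np.stack([(u-im['cx'])/im['fx']*z,(v-im['cy'])/im['fy']*z,z],-1)
    return (P-np.array(im['t']))@np.array(im['R'])
E
python3 - <<'E'
from h import *
for n in('top','side','wrist'): 
    im=shot(n,n+'0'); print(n,im['fx'],np.array(im['R']).round(3).tolist(),im['t'])
print(telemetry.observe())
E
```

```text
top 465.57676746566676 [[0.023, -1.0, 0.006], [-0.995, -0.023, -0.095], [0.095, -0.004, -0.995]] [-0.02899064  0.54215186  0.87873959]
side 458.35269840801976 [[0.785, -0.62, 0.015], [-0.436, -0.568, -0.698], [0.441, 0.541, -0.716]] [-0.43986297  0.25399111  0.61101652]
wrist 318.09213960119655 [[0.365, 0.931, -0.001], [0.885, -0.346, 0.31], [0.288, -0.114, -0.951]] [-0.67577212 -0.04326173  0.38989658]
{'time': 0.15, 'joint_pos': array([ 1.16110447e+00,  2.64575777e-01,  1.60504203e+00, -1.54944660e-06,
        1.27369645e+00, -3.68847607e-02]), 'joint_velocities': array([-3.03301098e-05,  5.71431925e-04, -6.45308105e-03,  3.48274567e-04,
        5.90943208e-04, -3.37756592e-05]), 'joint_efforts': array([-4.29756792e-04, -5.02847993e+01, -3.57467222e+01,  7.28479377e-02,
        2.49595579e-02, -9.59243266e-05]), 'position': array([0.24574623, 0.62840098, 0.40368655]), 'ee_rot': array([ 1.85325660e-01,  9.82676782e-01, -8.39596228e-04, -1.89891638e-04]), 'ft_force': array([ 0.01062825, -0.12553871, -0.66867206]), 'torque': array([ 0.00897489, -0.05346163,  0.02354203]), 'finger_gap': 0.9972665156047399}
```

View pics/top0.png

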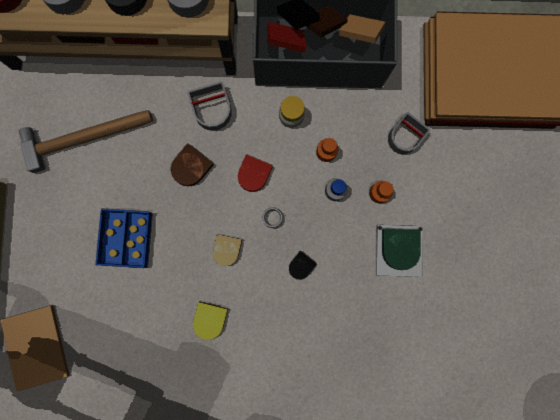

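View pics/side0.png

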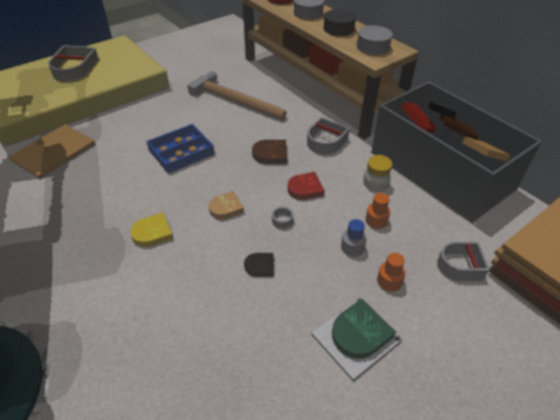

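View pics/wrist0.png

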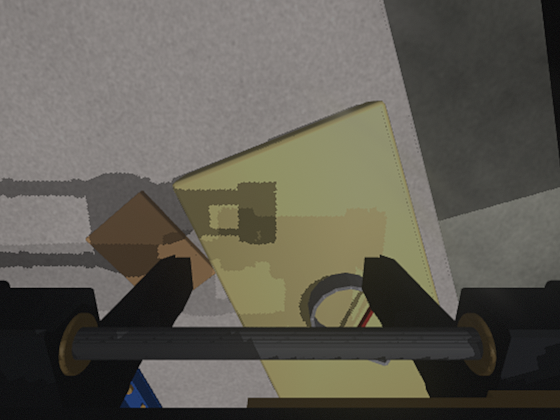

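```bash
cat >> h.py <<'E'
from scipy.optimize import minimize
from scipy.ndimage import label
def plane(im,z0):
    v,u=np.mgrid[:420,:560]; d=np.stack([(u-im['cx'])/im['fx'],(v-im['cy'])/im['fy'],np.ones(u.shape)],-1)@np.array(im['R'])
    c=-np.array(im['R']).T@np.array(im['t']); s=(z0-c[2])/d[...,2]; return (c+s[...,None]*d)[...,:2]
def sdfD(p,L,W):  # origin at centre; straight edge x=+L/2, round r=W/2
    r=W/2; c=-L/2+r; x,y=p[...,0],p[...,1]
    return np.where(x<c,np.hypot(x-c,y)-r,np.maximum(np.abs(y)-r,x-L/2))
def fitD(im,px,L,W,ztop,tol=.004,win=40,verbose=True):
    P=world(im); u,v=px; sl=np.s_[max(0,v-win):v+win,max(0,u-win):u+win]
    m=(np.abs(P[sl][...,2]-ztop)<tol)
    lab,n=label(m); k=np.argmin(np.where(lab>0,np.hypot(*(np.mgrid[:m.shape[0],:m.shape[1]]-win)),999)); m=lab==lab.flat[k]
    X=plane(im,ztop)[sl]; c=X[m].mean(0); best=None
    def f(q):
        a=q[2];R=np.array([[np.cos(a),-np.sin(a)],[np.sin(a),np.cos(a)]]); s=sdfD((X-q[:2])@R,L,W)
        return np.mean((1/(1+np.exp(np.clip(s/.0008,-50,50)))-m)**2)
    for a in np.arange(0,2*np.pi,np.pi/6):
        r=minimize(f,[*c,a],method='Nelder-Mead',options=dict(initial_simplex=[[*c,a],[c[0]+.005,c[1],a],[c[0],c[1]+.005,a],[*c,a+.3]]))
        if best is None or r.fun<best.fun: best=r
    q=best.x; q[2]=(q[2]+np.pi)%(2*np.pi)-np.pi
    return q, best.fun*m.size/m.sum(), np.median(P[sl][...,2][m]), m.sum()
E
python3 - <<'E'
from h import *
im=pickle.load(open('top0.pkl','rb'));P=world(im)
for n,px,L,W,z in[('jig',(401,249),.08,.072,.025),('brown',(190,166),.074,.066,.016),('red',(254,173),.066,.058,.016),('tan',(228,250),.058,.050,.016),('black',(302,265),.05,.042,.012)]:
    print(n,*fitD(im,px,L,W,z))
for n,px in[('w',(338,188)),('jar',(292,103)),('or1',(329,147)),('or2',(382,188)),('ring',(273,217)),('table',(330,320)),('table',(150,180))]:
    print(n,P[px[1],px[0]])
# weight knob: points z in .05-.065
for u,v in[(338,188)]:
    Q=P[v-20:v+20,u-20:u+20].reshape(-1,3); Q=Q[(Q[:,2]>.055)]; print(Q.mean(0),Q.min(0),Q.max(0),len(Q))
E
```

```text
jig [ 0.48591116 -0.26458183 -0.00769884] 0.034041516434897716 0.025111023100247175 1372
brown [ 0.63879324  0.15625556 -0.65652419] 0.032502318935924236 0.016022482004184463 1096
red [ 0.62730159  0.02818009 -0.37602899] 0.03132159224524286 0.01601041901304278 865
tan [ 0.47478967  0.07664693 -0.1886848 ] 0.033221405118280097 0.01595601771701319 685
black [ 0.44708256 -0.06982904 -0.66540384] 0.05588559956418319 0.012092514265556619 484
w [ 0.59623595 -0.13479269  0.06101889]
jar [ 0.76034578 -0.04535409  0.05538278]
or1 [ 0.67493019 -0.11720843  0.05878895]
or2 [ 0.59837111 -0.21782653  0.06008809]
ring [ 5.44407011e-01 -1.39840571e-02 -1.57095297e-04]
table [ 0.34451629 -0.13020197  0.00089005]
table [ 6.13331752e-01  2.35084352e-01 -3.26086225e-04]
[ 0.59376233 -0.13085772  0.09859738] [ 0.45664633 -0.15021846  0.05529787] [ 0.61413103 -0.01277148  0.92642506] 179
```

Run:
```python
from h import *
im=pickle.load(open('top0.pkl','rb'));P=world(im)
c=im['pixels'][215:285,365:435,::-1]; cv2.imwrite('pics/jig.png',cv2.resize(c,(560,560),interpolation=0))
print((P[222:236:2,374:430:3,2]*1000).round().astype(int))
Q=P[165:210,318:358].reshape(-1,3);Q=Q[(Q[:,2]>.052)&(Q[:,2]<.07)];print(Q.min(0),Q.max(0),np.median(Q,0),len(Q))
Q=P[165:210,318:358].reshape(-1,3);Q=Q[(Q[:,2]>.02)&(Q[:,2]<.034)];print(Q.min(0),Q.max(0),len(Q))
im=pickle.load(open('side0.pkl','rb'));P=world(im)
Q=P[215:255,335:370].reshape(-1,3);Q=Q[(Q[:,2]>.04)&(Q[:,2]<.07)];print('side',Q.min(0),Q.max(0),np.median(Q,0),len(Q))
for n,px,L,W,z in[('jig',(364,327),.08,.072,.025),('brown',(270,150),.074,.066,.016),('red',(306,185),.066,.058,.016),('tan',(226,204),.058,.050,.016),('black',(260,264),.05,.042,.012)]:
    print(n,*fitD(im,px,L,W,z))
```

```text
[[ 0  1  3  1 -2 -1  1  2 -1  2  1 -1  0 -1  0  1  0  0  0]
 [-2  1  1  2  0  1  2  3 -1  3  2  0  1  1  3 -1  0  3  0]
 [-2  5 10  9  8  9  7  7  6  8  8 10  8  7  9  8  9  0  2]
 [ 2  9 13  7 27 22  5  8  7  8 12 10 11  9 10 12  9  3 -1]
 [-2  7  7 19 27 27 25 28 27 26 25 26 27 24 24 23  8  2 -1]
 [-2  9  8 21 23 26 28 26 29 27 22 27 26 25 24 23  8  3  1]
 [-2  8 10 20 27 25 24 23 26 25 24 24 24 25 25 24 12  0  1]]
[ 0.58707607 -0.15021846  0.0525274 ] [ 0.61413103 -0.12343508  0.0649256 ] [ 0.60021227 -0.13636561  0.05996524] 173
[ 0.5795734  -0.15680007  0.02011808] [ 0.6209144  -0.11621166  0.03326373] 172
side [ 0.58475224 -0.15054187  0.04000654] [ 0.61217492 -0.12261884  0.06278416] [ 0.5937898  -0.13985609  0.05902533] 286
jig [ 0.48401449 -0.26542844 -0.00061104] 0.0235055323952948 0.025383200957850356 2273
brown [ 0.6351093   0.15642171 -0.66283315] 0.04034179476145122 0.015942068250481525 661
red [ 0.62423469  0.02770792 -0.36301544] 0.046268221221732686 0.016064631387561895 657
tan [ 0.47170213  0.07558639 -0.18244401] 0.04505556860512629 0.016004524828852562 576
black [ 0.44443073 -0.07032948 -0.63497482] 0.05239640696072173 0.012079689266195683 587
```

View pics/jig.png

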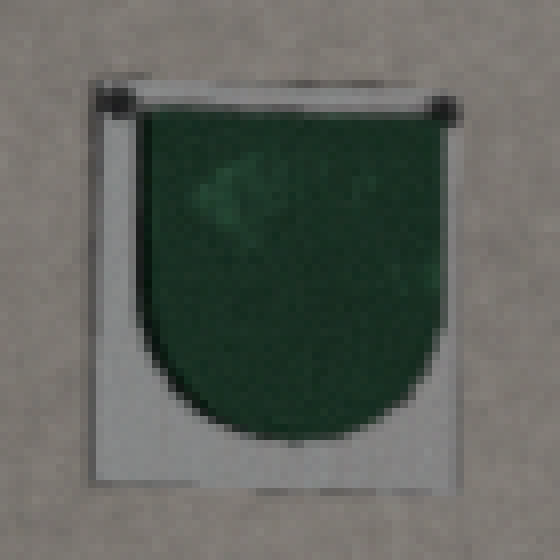

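```bash
cat > plan.py <<'E'
import sys
from h import *
from scipy.spatial.transform import Rotation as Rn
x,y,z,th,g=map(float,sys.argv[1:6]); step=float(sys.argv[6]) if len(sys.argv)>6 else .04
s=telemetry.observe(); p=np.array(s['position']); R=Rn.from_quat(s['ee_rot'])
# target R: y axis at th+90deg, z down, x = y x z
yv=np.array([-np.sin(th),np.cos(th),0]); zv=np.array([0,0,-1.]); T=Rn.from_matrix(np.stack([np.cross(yv,zv),yv,zv],1))
rv=(R.inv()*T).as_rotvec(); D=np.array([x,y,z])-p
n=max(1,int(np.ceil(max(np.linalg.norm(D)/step,np.degrees(np.abs(rv)).max()/4.8))))
print('t',round(s['time'],2),'at',p.round(4),'D',D.round(4),'rot',np.degrees(rv).round(2),'n',n,'gap',round(s['finger_gap'],3))
for i in range(n):
    Ri=R*Rn.from_rotvec(rv*i/n); d=Ri.inv().apply(D/n)/.04
    print([round(float(v),2)+0. for v in d]+[round(float(v),2)+0. for v in np.degrees(rv)/n/5]+[g])
E
# brown grasp: centre + 8mm along theta
python3 plan.py $(python3 -c "
from math import *
x,y,t=.637,.156,-.66
print(x+.008*cos(t),y+.008*sin(t),.25,t)") -1
```

```text
t 0.15 at [0.2457 0.6284 0.4037] D [ 0.3976 -0.4773 -0.1537] rot [-1.000e-01  1.000e-02  1.645e+01] n 16 gap 0.997
[-0.85, -0.47, 0.24, 0.0, 0.0, 0.21, -1.0]
[-0.86, -0.45, 0.24, 0.0, 0.0, 0.21, -1.0]
[-0.87, -0.44, 0.24, 0.0, 0.0, 0.21, -1.0]
[-0.87, -0.42, 0.24, 0.0, 0.0, 0.21, -1.0]
[-0.88, -0.41, 0.24, 0.0, 0.0, 0.21, -1.0]
[-0.89, -0.39, 0.24, 0.0, 0.0, 0.21, -1.0]
[-0.9, -0.37, 0.24, 0.0, 0.0, 0.21, -1.0]
[-0.9, -0.36, 0.24, 0.0, 0.0, 0.21, -1.0]
[-0.91, -0.34, 0.24, 0.0, 0.0, 0.21, -1.0]
[-0.91, -0.33, 0.24, 0.0, 0.0, 0.21, -1.0]
[-0.92, -0.31, 0.24, 0.0, 0.0, 0.21, -1.0]
[-0.93, -0.29, 0.24, 0.0, 0.0, 0.21, -1.0]
[-0.93, -0.28, 0.24, 0.0, 0.0, 0.21, -1.0]
[-0.94, -0.26, 0.24, 0.0, 0.0, 0.21, -1.0]
[-0.94, -0.24, 0.24, 0.0, 0.0, 0.21, -1.0]
[-0.94, -0.23, 0.24, 0.0, 0.0, 0.21, -1.0]
```

step_arm(
  targets=[
    [-0.85,-0.47,0.24,0,0,0.21,-1],
    [-0.86,-0.45,0.24,0,0,0.21,-1],
    [-0.87,-0.44,0.24,0,0,0.21,-1],
    [-0.87,-0.42,0.24,0,0,0.21,-1],
    [-0.88,-0.41,0.24,0,0,0.21,-1],
    [-0.89,-0.39,0.24,0,0,0.21,-1],
    [-0.9,-0.37,0.24,0,0,0.21,-1],
    [-0.9,-0.36,0.24,0,0,0.21,-1],
  ],
)

```text
time: 0.95
position: [0.4467, 0.3849, 0.3228]
ee_rot: [0.255, 0.967, 0.0, -0.001]
ft_force: [1.0, 0.1, 0.6]
finger_gap: 0.999
```

step_arm(
  targets=[
    [-0.91,-0.34,0.24,0,0,0.21,-1],
    [-0.91,-0.33,0.24,0,0,0.21,-1],
    [-0.92,-0.31,0.24,0,0,0.21,-1],
    [-0.93,-0.29,0.24,0,0,0.21,-1],
    [-0.93,-0.28,0.24,0,0,0.21,-1],
    [-0.94,-0.26,0.24,0,0,0.21,-1],
    [-0.94,-0.24,0.24,0,0,0.21,-1],
    [-0.94,-0.23,0.24,0,0,0.21,-1],
  ],
)

```text
time: 1.75
position: [0.65, 0.1336, 0.2402]
ee_rot: [0.328, 0.945, -0.001, -0.002]
ft_force: [0.5, 0.9, 0.7]
finger_gap: 1.001
```

```bash
cat > go.sh <<'E'
# go.sh x y theta off z grip [step]
python3 plan.py $(python3 -c "
from math import *
x,y,t,o=$1,$2,$3,$4
print(x+o*cos(t),y+o*sin(t),$5,t)") $6 $7
E
bash go.sh .637 .156 -.66 .008 .25 -1
```

```text
t 1.75 at [0.65   0.1336 0.2402] D [-0.0067  0.0175  0.0098] rot [-0.14 -0.2  -0.49] n 1 gap 1.001
[0.4, 0.24, -0.24, -0.03, -0.04, -0.1, -1.0]
```

step_arm(
  targets=[
    [0.4,0.24,-0.24,0,0,-0.1,-1],
    [0,0,0,0,0,0,-1],
  ],
)

```text
time: 1.95
position: [0.6456, 0.1459, 0.247]
ee_rot: [0.328, 0.945, -0.002, -0.003]
ft_force: [-0.4, 0.1, 1.2]
finger_gap: 1.001
```

```bash
python3 - <<'E'
from h import *
im=shot('wrist','w1');s=telemetry.observe();print(s['position'],s['ft_force'])
X=np.array([.637,.156,.016]);p=np.array(im['R'])@X+im['t'];u,v=int(im['fx']*p[0]/p[2]+im['cx']),int(im['fy']*p[1]/p[2]+im['cy']);print(u,v)
try: print(fitD(im,(u,v),.074,.066,.016,win=130))
except Exception as e: print(e)
E
bash go.sh .637 .156 -.66 .008 .25 -1
```

```text
[0.64524699 0.14515685 0.2461003 ] [-0.82205071  0.24059279  0.31227061]
279 211
(array([ 0.63934448,  0.1591355 , -0.65131328]), np.float64(0.023647457488961993), np.float64(0.015710871670479035), np.int64(8448))
t 2.0 at [0.6452 0.1452 0.2461] D [-0.0019  0.0059  0.0039] rot [-0.43 -0.26 -0.38] n 1 gap 1.0
[0.13, 0.09, -0.1, -0.09, -0.05, -0.08, -1.0]
```

View pics/w1.png

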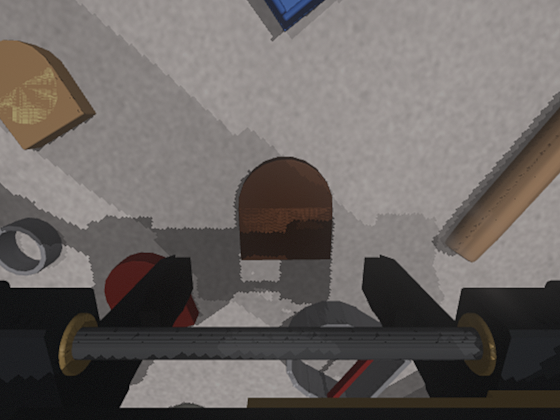

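```bash
bash go.sh .638 .157 -.655 .008 .169 -1
```

```text
t 2.0 at [0.6452 0.1452 0.2461] D [-0.0009  0.007  -0.0771] rot [-0.43 -0.26 -0.67] n 2 gap 1.0
[0.06, 0.07, 0.96, -0.04, -0.03, -0.07, -1.0]
[0.06, 0.07, 0.96, -0.04, -0.03, -0.07, -1.0]
```

step_arm(
  targets=[
    [0.1,0.12,0.6,-0.08,-0.05,-0.13,-1],
    [0.02,0.02,0.6,0,0,0,-1],
    [0,0,0.4,0,0,0,-1],
    [0,0,0.1,0,0,0,-1],
    [0,0,0,0,0,0,-1],
  ],
)

```text
time: 2.5
position: [0.6432, 0.1557, 0.1775]
ee_rot: [0.319, 0.948, 0.0, 0.001]
ft_force: [-0.1, 0.7, -0.3]
finger_gap: 1.003
```

```bash
bash go.sh .638 .157 -.655 .008 .169 -1
```

```text
t 2.5 at [0.6432 0.1557 0.1775] D [ 0.0011 -0.0035 -0.0085] rot [0.05 0.12 0.35] n 1 gap 1.003
[-0.08, -0.05, 0.21, 0.01, 0.02, 0.07, -1.0]
```

step_arm(
  targets=[
    [-0.08,-0.05,0.2,0,0,0.06,-1],
    [0,0,0,0,0,0,-1],
    [0,0,0,0,0,0,1],
    [0,0,0,0,0,0,1],
    [0,0,0,0,0,0,1],
    [0,0,0,0,0,0,1],
  ],
  force=20,
)

```text
time: 3.1
position: [0.6462, 0.1521, 0.1725]
ee_rot: [0.321, 0.947, 0.001, 0.003]
ft_force: [0.1, -0.3, -0.6]
finger_gap: 0.748
```

step_arm(
  targets=[
    [0,0,-0.6,0,0,0,1],
    [0,0,-0.8,0,0,0,1],
    [0,0,-0.8,0,0,0,1],
    [0,0,0,0,0,0,1],
  ],
)

```text
time: 3.5
position: [0.6448, 0.1519, 0.2615]
ee_rot: [0.321, 0.947, 0.0, 0.002]
ft_force: [0.7, 0.8, 0.2]
finger_gap: 0.746
```

```bash
bash go.sh .488 -.265 -.004 .0095 .26 1
```

```text
t 3.5 at [0.6448 0.1519 0.2615] D [-0.1473 -0.4169 -0.0015] rot [  0.04   0.2  -37.27] n 12 gap 0.746
[-0.29, -0.88, 0.0, 0.0, 0.0, -0.62, 1.0]
[-0.24, -0.89, 0.0, 0.0, 0.0, -0.62, 1.0]
[-0.19, -0.9, 0.0, 0.0, 0.0, -0.62, 1.0]
[-0.14, -0.91, 0.0, 0.0, 0.0, -0.62, 1.0]
[-0.09, -0.92, 0.0, 0.0, 0.0, -0.62, 1.0]
[-0.04, -0.92, 0.0, 0.0, 0.0, -0.62, 1.0]
[0.01, -0.92, 0.0, 0.0, 0.0, -0.62, 1.0]
[0.06, -0.92, 0.0, 0.0, 0.0, -0.62, 1.0]
[0.11, -0.91, 0.0, 0.0, 0.0, -0.62, 1.0]
[0.16, -0.91, 0.0, 0.0, 0.0, -0.62, 1.0]
[0.21, -0.9, 0.0, 0.0, 0.0, -0.62, 1.0]
[0.26, -0.88, 0.0, 0.0, 0.0, -0.62, 1.0]
```

step_arm(
  targets=[
    [-0.2,-0.6,0,0,0,-0.62,1],
    [-0.24,-0.89,0,0,0,-0.62,1],
    [-0.19,-0.9,0,0,0,-0.62,1],
    [-0.14,-0.91,0,0,0,-0.62,1],
    [-0.09,-0.92,0,0,0,-0.62,1],
    [-0.04,-0.92,0,0,0,-0.62,1],
    [0.01,-0.92,0,0,0,-0.62,1],
    [0.06,-0.92,0,0,0,-0.62,1],
  ],
)

```text
time: 4.3
position: [0.5489, -0.12, 0.2548]
ee_rot: [0.098, 0.995, 0.001, 0.001]
ft_force: [0.3, 0.7, -1.3]
finger_gap: 0.748
```

```bash
bash go.sh .488 -.265 -.004 .0095 .26 1
```

```text
t 4.3 at [ 0.5489 -0.12    0.2548] D [-0.0514 -0.145   0.0052] rot [  0.12   0.1  -10.98] n 4 gap 0.748
[0.14, -0.95, -0.04, 0.01, 0.01, -0.55, 1.0]
[0.18, -0.94, -0.03, 0.01, 0.01, -0.55, 1.0]
[0.23, -0.93, -0.03, 0.01, 0.01, -0.55, 1.0]
[0.27, -0.92, -0.03, 0.01, 0.01, -0.55, 1.0]
```

step_arm(
  targets=[
    [0.14,-0.95,-0.04,0,0,-0.55,1],
    [0.18,-0.94,-0.03,0,0,-0.55,1],
    [0.23,-0.9,-0.03,0,0,-0.55,1],
    [0.27,-0.5,-0.03,0,0,-0.4,1],
    [0,0,0,0,0,0,1],
  ],
)

```text
time: 4.8
position: [0.4928, -0.2545, 0.2541]
ee_rot: [0.006, 1.0, 0.002, -0.002]
ft_force: [0.4, 0.2, -1.6]
finger_gap: 0.744
```

```bash
bash go.sh .488 -.265 -.004 .0095 .22 1
```

```text
t 4.8 at [ 0.4928 -0.2545  0.2541] D [ 0.0047 -0.0106 -0.0341] rot [ 0.2  -0.22 -0.51] n 1 gap 0.744
[-0.12, -0.27, 0.85, 0.04, -0.04, -0.1, 1.0]
```

step_arm(
  targets=[
    [-0.12,-0.27,0.4,0.04,-0.04,-0.1,1],
    [0,0,0.4,0,0,0,1],
    [0,0,0,0,0,0,1],
    [0,0,0,0,0,0,1],
  ],
)

```text
time: 5.2
position: [0.4973, -0.264, 0.219]
ee_rot: [0.004, 1.0, 0.001, -0.001]
ft_force: [0.3, -0.6, 0.0]
finger_gap: 0.745
```

```bash
bash go.sh .488 -.265 -.004 .0095 .198 1
python3 - <<'E'
from h import *
shot('side','s1');shot('wrist','w2')
E
```

```text
t 5.2 at [ 0.4973 -0.264   0.219 ] D [ 0.0002 -0.0011 -0.021 ] rot [ 0.14 -0.08 -0.26] n 1 gap 0.745
[-0.01, -0.03, 0.52, 0.03, -0.02, -0.05, 1.0]
```

View pics/w2.png

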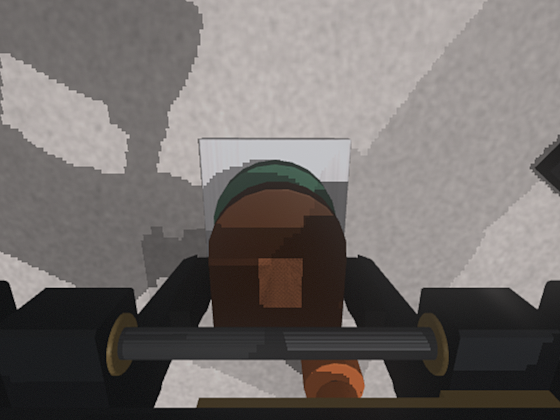

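View pics/s1.png

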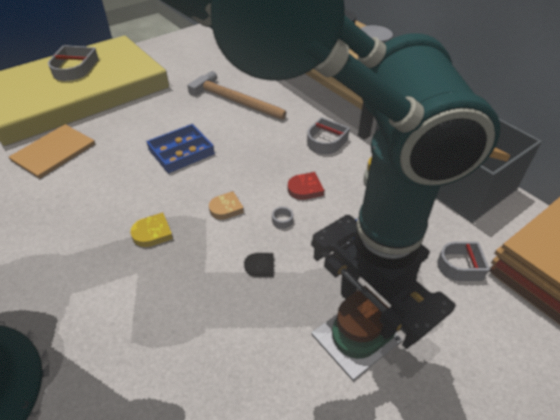

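step_arm(
  targets=[
    [0,-0.03,0.35,0.03,-0.02,-0.05,1],
    [0,0,0.15,0,0,0,1],
    [0,0,0.05,0,0,0,1],
    [0,0,0,0,0,0,1],
  ],
)

```text
time: 5.7
position: [0.4984, -0.2646, 0.1973]
ee_rot: [0.001, 1.0, -0.001, 0.002]
ft_force: [-0.5, -0.0, 2.2]
finger_gap: 0.746
```

```bash
bash go.sh .488 -.265 -.004 .0095 .198 1;  python3 - <<'E'
from h import *
im=shot('top','t1');shot('wrist','w3')
E
```

```text
t 5.7 at [ 0.4984 -0.2646  0.1973] D [-0.0009 -0.0004  0.0007] rot [-0.13  0.21  0.12] n 1 gap 0.746
[0.02, -0.01, -0.02, -0.03, 0.04, 0.02, 1.0]
```

View pics/w3.png

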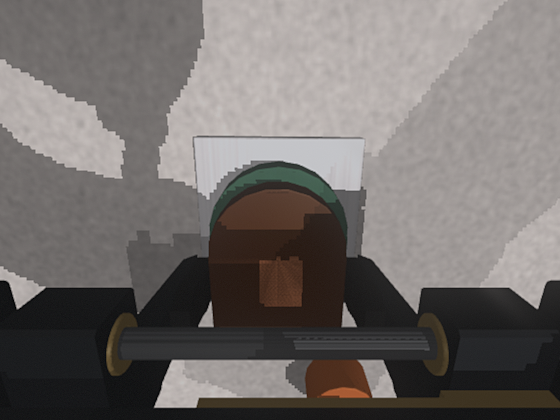

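step_arm(
  targets=[
    [0,0,0,0,0,0,-1],
    [0,0,0,0,0,0,-1],
    [0,0,0,0,0,0,-1],
    [0,0,-0.3,0,0,0,-1],
    [0,0,-0.7,0,0,0,-1],
    [0,0,-0.7,0,0,0,-1],
    [0,0,-0.3,0,0,0,-1],
    [0,0,0,0,0,0,-1],
  ],
)

```text
time: 6.6
position: [0.4981, -0.2646, 0.2831]
ee_rot: [0.001, 1.0, -0.001, 0.002]
ft_force: [0.5, 0.3, -0.5]
finger_gap: 0.997
```

```bash
python3 - <<'E'
from h import *
im=shot('wrist','w4')
X=np.array([.488,-.265,.041]);p=np.array(im['R'])@X+im['t'];u,v=int(im['fx']*p[0]/p[2]+im['cx']),int(im['fy']*p[1]/p[2]+im['cy']);print(u,v)
print(fitD(im,(u,v),.074,.066,.041,win=130))
print(telemetry.observe()['finger_gap'])
E
bash go.sh .626 .028 -.37 .008 .25 -1
```

```text
275 205
(array([ 4.89523071e-01, -2.63488780e-01,  3.15912478e-04]), np.float64(0.0224078193069786), np.float64(0.040740488970201966), np.int64(7664))
0.9964394911378449
t 6.65 at [ 0.4979 -0.2645  0.2823] D [ 0.1356  0.2896 -0.0323] rot [-0.09  0.25 21.05] n 9 gap 0.996
[-0.37, 0.81, 0.09, 0.0, 0.01, 0.47, -1.0]
[-0.34, 0.82, 0.09, 0.0, 0.01, 0.47, -1.0]
[-0.31, 0.83, 0.09, 0.0, 0.01, 0.47, -1.0]
[-0.27, 0.85, 0.09, 0.0, 0.01, 0.47, -1.0]
[-0.24, 0.86, 0.09, 0.0, 0.01, 0.47, -1.0]
[-0.2, 0.86, 0.09, 0.0, 0.01, 0.47, -1.0]
[-0.17, 0.87, 0.09, 0.0, 0.01, 0.47, -1.0]
[-0.13, 0.88, 0.09, 0.0, 0.01, 0.47, -1.0]
[-0.1, 0.88, 0.09, 0.0, 0.01, 0.47, -1.0]
```

View pics/w4.png

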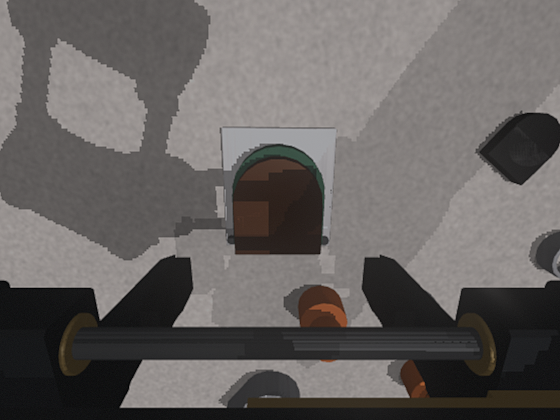

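step_arm(
  targets=[
    [-0.37,0.81,0.09,0,0,0.47,-1],
    [-0.34,0.82,0.09,0,0,0.47,-1],
    [-0.31,0.83,0.09,0,0,0.47,-1],
    [-0.27,0.85,0.09,0,0,0.47,-1],
    [-0.24,0.86,0.09,0,0,0.47,-1],
    [-0.2,0.86,0.09,0,0,0.47,-1],
    [-0.17,0.8,0.09,0,0,0.47,-1],
    [-0.1,0.5,0,0,0,0.3,-1],
  ],
)

```text
time: 7.45
position: [0.6124, -0.0183, 0.2448]
ee_rot: [0.167, 0.986, -0.001, -0.005]
ft_force: [0.9, 0.4, -0.4]
finger_gap: 1.0
```

```bash
bash go.sh .626 .028 -.37 .008 .25 -1
```

```text
t 7.45 at [ 0.6124 -0.0183  0.2448] D [0.021  0.0434 0.0052] rot [-0.25 -0.51  1.96] n 2 gap 1.0
[-0.07, 0.6, -0.07, -0.02, -0.05, 0.2, -1.0]
[-0.06, 0.6, -0.07, -0.02, -0.05, 0.2, -1.0]
```

step_arm(
  targets=[
    [-0.07,0.6,-0.07,-0.02,-0.05,0.2,-1],
    [-0.06,0.45,-0.07,-0.02,-0.05,0.2,-1],
    [0,0,0,0,0,0,-1],
  ],
)

```text
time: 7.75
position: [0.6309, 0.024, 0.2441]
ee_rot: [0.183, 0.983, -0.001, -0.004]
ft_force: [0.2, -0.7, 0.5]
finger_gap: 1.002
```

```bash
cat > wf.py <<'E'
import sys
from h import *
x,y,L,W,z=map(float,sys.argv[1:6])
im=shot('wrist',sys.argv[6])
X=np.array([x,y,z]);p=np.array(im['R'])@X+im['t'];u,v=int(im['fx']*p[0]/p[2]+im['cx']),int(im['fy']*p[1]/p[2]+im['cy']);print(u,v)
print(*fitD(im,(u,v),L,W,z,win=130))
E
python3 wf.py .626 .028 .066 .058 .016 w5; bash go.sh .626 .028 -.37 .008 .169 -1
```

```text
278 222
[ 0.62761487  0.03065766 -0.3696625 ] 0.02358222291895815 0.015737975189880852 6620
t 7.8 at [0.6301 0.0232 0.2436] D [ 0.0033  0.0019 -0.0746] rot [-0.24 -0.53  0.08] n 2 gap 1.003
[-0.04, 0.04, 0.93, -0.02, -0.05, 0.01, -1.0]
[-0.03, 0.04, 0.93, -0.02, -0.05, 0.01, -1.0]
```

View pics/w5.png

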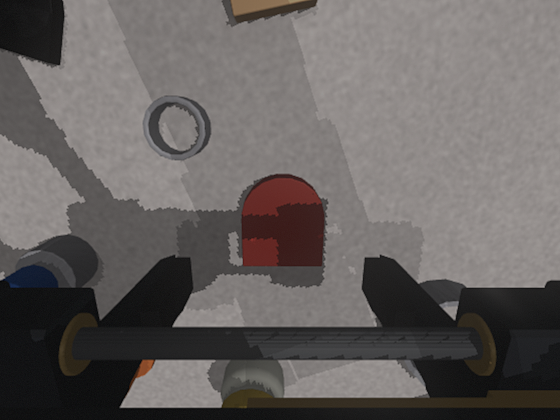

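step_arm(
  targets=[
    [-0.06,0.12,0.6,-0.04,-0.1,0,-1],
    [0,0,0.6,0,0,0,-1],
    [0,0,0.4,0,0,0,-1],
    [0,0,0.2,0,0,0,-1],
    [0,0,0,0,0,0,-1],
  ],
)

```text
time: 8.3
position: [0.6316, 0.0228, 0.1668]
ee_rot: [0.184, 0.983, -0.001, -0.002]
ft_force: [0.6, 0.3, -0.1]
finger_gap: 1.002
```

```bash
bash go.sh .627 .030 -.37 .008 .170 -1
```

```text
t 8.3 at [0.6316 0.0228 0.1668] D [0.0029 0.0043 0.0032] rot [-0.2  -0.19  0.05] n 1 gap 1.002
[-0.03, 0.13, -0.08, -0.04, -0.04, 0.01, -1.0]
```

step_arm(
  targets=[
    [-0.03,0.13,-0.1,-0.03,-0.03,0,-1],
    [0,0,0,0,0,0,-1],
    [0,0,0,0,0,0,1],
    [0,0,0,0,0,0,1],
    [0,0,0,0,0,0,1],
    [0,0,0,0,0,0,1],
    [0,0,0,0,0,0,1],
  ],
  force=20,
)

```text
time: 9.0
position: [0.6361, 0.0269, 0.1748]
ee_rot: [0.184, 0.983, -0.0, 0.002]
ft_force: [0.1, -0.2, -0.5]
finger_gap: 0.656
```

```bash
bash go.sh .627 .030 -.37 .008 .170 1
```

```text
t 9.0 at [0.6361 0.0269 0.1748] D [-0.0017  0.0002 -0.0048] rot [0.04 0.24 0.05] n 1 gap 0.656
[0.04, -0.01, 0.12, 0.01, 0.05, 0.01, 1.0]
```

step_arm(
  targets=[
    [0,0,-0.6,0,0,0,1],
    [0,0,-0.8,0,0,0,1],
    [0,0,-0.8,0,0,0,1],
    [0,0,-0.2,0,0,0,1],
    [0,0,0,0,0,0,1],
  ],
)

```text
time: 9.5
position: [0.6342, 0.0271, 0.2706]
ee_rot: [0.183, 0.983, -0.001, -0.001]
ft_force: [-0.1, -0.7, -0.3]
finger_gap: 0.657
```

```bash
bash go.sh .4925 -.2645 -.002 .0096 .27 1
```

```text
t 9.5 at [0.6342 0.0271 0.2706] D [-0.1321 -0.2916 -0.0006] rot [ -0.07  -0.11 -21.03] n 9 gap 0.657
[0.05, -0.89, 0.0, 0.0, 0.0, -0.47, 1.0]
[0.09, -0.89, 0.0, 0.0, 0.0, -0.47, 1.0]
[0.12, -0.88, 0.0, 0.0, 0.0, -0.47, 1.0]
[0.16, -0.88, 0.0, 0.0, 0.0, -0.47, 1.0]
[0.19, -0.87, 0.0, 0.0, 0.0, -0.47, 1.0]
[0.23, -0.86, 0.0, 0.0, 0.0, -0.47, 1.0]
[0.26, -0.85, 0.0, 0.0, 0.0, -0.47, 1.0]
[0.3, -0.84, 0.0, 0.0, 0.0, -0.47, 1.0]
[0.33, -0.82, 0.0, 0.0, 0.0, -0.47, 1.0]
```

step_arm(
  targets=[
    [0.05,-0.6,0,0,0,-0.47,1],
    [0.09,-0.89,0,0,0,-0.47,1],
    [0.12,-0.88,0,0,0,-0.47,1],
    [0.16,-0.88,0,0,0,-0.47,1],
    [0.19,-0.87,0,0,0,-0.47,1],
    [0.23,-0.86,0,0,0,-0.47,1],
    [0.26,-0.85,0,0,0,-0.47,1],
    [0.3,-0.84,0,0,0,-0.47,1],
  ],
)

```text
time: 10.3
position: [0.516, -0.2256, 0.2562]
ee_rot: [0.01, 1.0, 0.002, -0.009]
ft_force: [0.4, -1.1, -2.1]
finger_gap: 0.653
```

```bash
bash go.sh .4925 -.2645 -.002 .0096 .25 1
```

```text
t 10.3 at [ 0.516  -0.2256  0.2562] D [-0.0139 -0.039  -0.0062] rot [ 0.29 -0.99 -0.98] n 2 gap 0.653
[0.16, -0.49, 0.08, 0.03, -0.1, -0.1, 1.0]
[0.17, -0.49, 0.08, 0.03, -0.1, -0.1, 1.0]
```

step_arm(
  targets=[
    [0.16,-0.45,0,0.03,-0.1,-0.1,1],
    [0.14,-0.3,0,0.03,-0.1,-0.05,1],
    [0,0,0,0,0,0,1],
    [0,0,0,0,0,0,1],
  ],
)

```text
time: 10.7
position: [0.4979, -0.2591, 0.2482]
ee_rot: [0.006, 1.0, 0.002, -0.005]
ft_force: [-0.7, 0.2, -0.4]
finger_gap: 0.652
```

```bash
bash go.sh .4925 -.2645 -.002 .0096 .235 1
```

```text
t 10.7 at [ 0.4979 -0.2591  0.2482] D [ 0.0042 -0.0054 -0.0132] rot [ 0.26 -0.57 -0.54] n 1 gap 0.652
[-0.11, -0.14, 0.33, 0.05, -0.11, -0.11, 1.0]
```

step_arm(
  targets=[
    [-0.11,-0.14,0.2,0.05,-0.1,-0.1,1],
    [0,0,0.1,0,0,0,1],
    [0,0,0,0,0,0,1],
    [0,0,0,0,0,0,1],
  ],
)

```text
time: 11.1
position: [0.5032, -0.2624, 0.2328]
ee_rot: [-0.0, 1.0, 0.001, -0.002]
ft_force: [-0.1, -0.5, 0.6]
finger_gap: 0.653
```

```bash
bash go.sh .4925 -.2645 -.002 .0096 .216 1
python3 - <<'E'
from h import *
shot('wrist','w6')
E
```

```text
t 11.1 at [ 0.5032 -0.2624  0.2328] D [-0.0011 -0.0021 -0.0168] rot [ 0.12 -0.19  0.17] n 1 gap 0.653
[0.03, -0.05, 0.42, 0.02, -0.04, 0.03, 1.0]
```

View pics/w6.png

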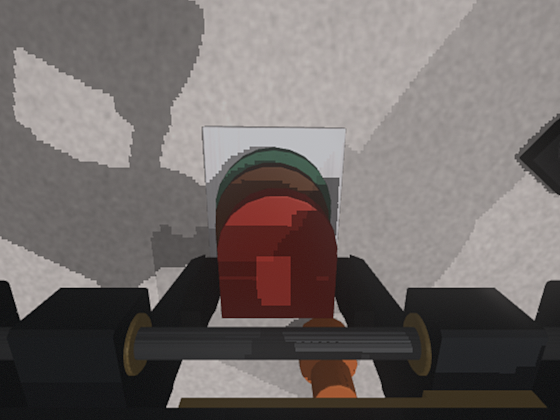

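Red (centre ~277,258) hangs squarely over the brown (centre ~273). Lowering.

step_arm(
  targets=[
    [0.03,-0.04,0.25,0.02,-0.03,0,1],
    [0,0,0.12,0,0,0,1],
    [0,0,0.05,0,0,0,1],
    [0,0,0,0,0,0,1],
  ],
)

```text
time: 11.55
position: [0.5025, -0.2637, 0.2156]
ee_rot: [-0.001, 1.0, -0.0, 0.001]
ft_force: [-0.8, 0.5, 4.3]
finger_gap: 0.653
```

```bash
bash go.sh .4925 -.2645 -.002 .0096 .216 1
```

```text
t 11.55 at [ 0.5025 -0.2637  0.2156] D [-0.0004 -0.0008  0.0004] rot [-0.03  0.06  0.22] n 1 gap 0.653
[0.01, -0.02, -0.01, -0.01, 0.01, 0.04, 1.0]
```

Contact (4.3 N). Release and look.

step_arm(
  targets=[
    [0,0,0,0,0,0,-1],
    [0,0,0,0,0,0,-1],
    [0,0,0,0,0,0,-1],
    [0,0,-0.3,0,0,0,-1],
    [0,0,-0.7,0,0,0,-1],
    [0,0,-0.7,0,0,0,-1],
    [0,0,0,0,0,0,-1],
  ],
)

```text
time: 12.25
position: [0.5021, -0.2638, 0.2869]
ee_rot: [-0.001, 1.0, 0.0, -0.0]
ft_force: [-0.3, -0.1, 0.3]
finger_gap: 0.998
```

```bash
python3 wf.py .4925 -.2645 .066 .058 .057 w7; bash go.sh .473 .076 -.185 .008 .25 -1
```

```text
274 213
[ 0.49289343 -0.26235     0.00371133] 0.02470686751448024 0.05674502948056942 6631
t 12.3 at [ 0.5014 -0.2634  0.285 ] D [-0.0206  0.3379 -0.035 ] rot [ 0.07 -0.14 10.69] n 9 gap 1.001
[0.06, 0.94, 0.1, 0.0, 0.0, 0.24, -1.0]
[0.07, 0.94, 0.1, 0.0, 0.0, 0.24, -1.0]
[0.09, 0.94, 0.1, 0.0, 0.0, 0.24, -1.0]
[0.11, 0.93, 0.1, 0.0, 0.0, 0.24, -1.0]
[0.13, 0.93, 0.1, 0.0, 0.0, 0.24, -1.0]
[0.15, 0.93, 0.1, 0.0, 0.0, 0.24, -1.0]
[0.17, 0.92, 0.1, 0.0, 0.0, 0.24, -1.0]
[0.19, 0.92, 0.1, 0.0, 0.0, 0.24, -1.0]
[0.21, 0.92, 0.1, 0.0, 0.0, 0.24, -1.0]
```

View pics/w7.png

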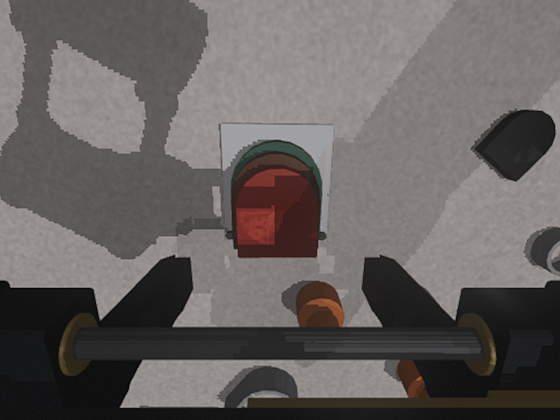

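step_arm(
  targets=[
    [0.06,0.7,0.05,0,0,0.24,-1],
    [0.07,0.94,0.05,0,0,0.24,-1],
    [0.09,0.94,0.05,0,0,0.24,-1],
    [0.11,0.93,0.05,0,0,0.24,-1],
    [0.13,0.93,0.05,0,0,0.24,-1],
    [0.15,0.93,0.05,0,0,0.24,-1],
    [0.17,0.92,0,0,0,0.24,-1],
    [0.19,0.6,0,0,0,0.24,-1],
  ],
)

```text
time: 13.1
position: [0.4794, 0.0213, 0.2661]
ee_rot: [0.09, 0.996, 0.0, -0.005]
ft_force: [0.6, -0.0, -1.2]
finger_gap: 1.004
```

```bash
bash go.sh .473 .076 -.185 .008 .25 -1
```

```text
t 13.1 at [0.4794 0.0213 0.2661] D [ 0.0014  0.0533 -0.0161] rot [-0.02 -0.53  0.23] n 2 gap 1.004
[0.1, 0.66, 0.2, 0.0, -0.05, 0.02, -1.0]
[0.1, 0.66, 0.2, 0.0, -0.05, 0.02, -1.0]
```

step_arm(
  targets=[
    [0.1,0.66,0.2,0,-0.05,0.02,-1],
    [0.1,0.5,0.2,0,-0.05,0.02,-1],
    [0,0,0,0,0,0,-1],
  ],
)

```text
time: 13.4
position: [0.4769, 0.073, 0.2466]
ee_rot: [0.09, 0.996, -0.0, -0.003]
ft_force: [0.2, 0.3, -0.4]
finger_gap: 1.0
```

```bash
python3 wf.py .473 .076 .058 .050 .016 w8; bash go.sh .474 .078 -.185 .008 .170 -1
```

```text
278 221
[ 0.47456972  0.07901399 -0.1853908 ] 0.028392210704363735 0.015721284339057316 4905
t 13.45 at [0.4771 0.0721 0.2469] D [ 0.0047  0.0044 -0.0769] rot [-0.09 -0.28  0.22] n 2 gap 0.999
[-0.05, 0.07, 0.96, -0.01, -0.03, 0.02, -1.0]
[-0.05, 0.07, 0.96, -0.01, -0.03, 0.02, -1.0]
```

View pics/w8.png

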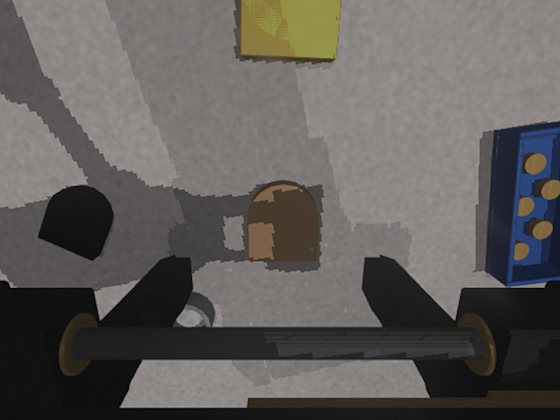

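step_arm(
  targets=[
    [-0.1,0.14,0.6,-0.02,-0.06,0.04,-1],
    [0,0,0.6,0,0,0,-1],
    [0,0,0.45,0,0,0,-1],
    [0,0,0.15,0,0,0,-1],
    [0,0,0,0,0,0,-1],
  ],
)

```text
time: 13.95
position: [0.4829, 0.0734, 0.1731]
ee_rot: [0.093, 0.996, -0.001, 0.001]
ft_force: [0.0, -0.7, 0.8]
finger_gap: 1.001
```

```bash
bash go.sh .474 .078 -.185 .008 .170 -1
```

```text
t 13.95 at [0.4829 0.0734 0.1731] D [-0.001   0.0031 -0.0031] rot [-0.07  0.1  -0.04] n 1 gap 1.001
[0.04, 0.07, 0.08, -0.01, 0.02, -0.01, -1.0]
```

step_arm(
  targets=[
    [0.02,0.07,0.08,0,0,0,-1],
    [0,0,0,0,0,0,-1],
    [0,0,0,0,0,0,1],
    [0,0,0,0,0,0,1],
    [0,0,0,0,0,0,1],
    [0,0,0,0,0,0,1],
    [0,0,0,0,0,0,1],
  ],
  force=20,
)

```text
time: 14.65
position: [0.4848, 0.0758, 0.1735]
ee_rot: [0.093, 0.996, -0.0, 0.004]
ft_force: [0.1, -0.1, -0.8]
finger_gap: 0.569
```

```bash
bash go.sh .474 .078 -.185 .008 .170 1
```

```text
t 14.65 at [0.4848 0.0758 0.1735] D [-0.0029  0.0007 -0.0035] rot [ 0.02  0.46 -0.1 ] n 1 gap 0.569
[0.08, 0.0, 0.09, 0.0, 0.09, -0.02, 1.0]
```

step_arm(
  targets=[
    [0,0,-0.6,0,0,0,1],
    [0,0,-0.8,0,0,0,1],
    [0,0,-0.8,0,0,0,1],
    [0,0,-0.4,0,0,0,1],
    [0,0,0,0,0,0,1],
  ],
)

```text
time: 15.15
position: [0.4828, 0.076, 0.2796]
ee_rot: [0.093, 0.996, -0.001, 0.002]
ft_force: [-0.1, 0.1, 0.1]
finger_gap: 0.563
```

```bash
bash go.sh .4968 -.264 -.001 .0105 .275 1
```

```text
t 15.15 at [0.4828 0.076  0.2796] D [ 0.0245 -0.34   -0.0046] rot [ -0.07   0.22 -10.62] n 9 gap 0.563
[-0.24, -0.92, 0.01, 0.0, 0.0, -0.24, 1.0]
[-0.22, -0.92, 0.01, 0.0, 0.0, -0.24, 1.0]
[-0.2, -0.92, 0.01, 0.0, 0.0, -0.24, 1.0]
[-0.18, -0.93, 0.01, 0.0, 0.0, -0.24, 1.0]
[-0.17, -0.93, 0.01, 0.0, 0.0, -0.24, 1.0]
[-0.15, -0.94, 0.01, 0.0, 0.0, -0.24, 1.0]
[-0.13, -0.94, 0.01, 0.0, 0.0, -0.24, 1.0]
[-0.11, -0.94, 0.01, 0.0, 0.0, -0.24, 1.0]
[-0.09, -0.94, 0.01, 0.0, 0.0, -0.24, 1.0]
```

step_arm(
  targets=[
    [-0.24,-0.7,0,0,0,-0.24,1],
    [-0.22,-0.92,0,0,0,-0.24,1],
    [-0.2,-0.92,0,0,0,-0.24,1],
    [-0.18,-0.93,0,0,0,-0.24,1],
    [-0.17,-0.93,0,0,0,-0.24,1],
    [-0.15,-0.94,0,0,0,-0.24,1],
    [-0.13,-0.94,0,0,0,-0.24,1],
    [-0.11,-0.7,0,0,0,-0.24,1],
  ],
)

```text
time: 15.95
position: [0.5062, -0.2137, 0.2712]
ee_rot: [0.002, 1.0, 0.001, -0.002]
ft_force: [0.5, 0.9, -0.4]
finger_gap: 0.563
```

```bash
bash go.sh .4968 -.264 -.001 .0105 .265 1
```

```text
t 15.95 at [ 0.5062 -0.2137  0.2712] D [ 0.0011 -0.0503 -0.0062] rot [ 0.15 -0.18 -0.15] n 2 gap 0.563
[-0.02, -0.63, 0.08, 0.01, -0.02, -0.02, 1.0]
[-0.02, -0.63, 0.08, 0.01, -0.02, -0.02, 1.0]
```

step_arm(
  targets=[
    [-0.02,-0.6,0,0,0,0,1],
    [-0.02,-0.45,0,0,0,0,1],
    [0,0,0.1,0,0,0,1],
    [0,0,0.1,0,0,0,1],
    [0,0,0,0,0,0,1],
  ],
)

```text
time: 16.45
position: [0.5053, -0.2595, 0.2553]
ee_rot: [0.004, 1.0, 0.003, -0.005]
ft_force: [0.3, 0.3, 0.1]
finger_gap: 0.563
```

```bash
bash go.sh .4968 -.264 -.001 .0105 .250 1
```

```text
t 16.45 at [ 0.5053 -0.2595  0.2553] D [ 0.002  -0.0045 -0.0053] rot [ 0.4  -0.62 -0.45] n 1 gap 0.563
[-0.05, -0.11, 0.13, 0.08, -0.12, -0.09, 1.0]
```

step_arm(
  targets=[
    [-0.05,-0.11,0.12,0.08,-0.12,-0.09,1],
    [0,0,0,0,0,0,1],
    [0,0,0,0,0,0,1],
  ],
)

```text
time: 16.75
position: [0.5071, -0.2614, 0.2488]
ee_rot: [-0.001, 1.0, 0.0, -0.001]
ft_force: [-0.4, 0.9, -0.4]
finger_gap: 0.567
```

```bash
python3 - <<'E'
from h import *
shot('wrist','w9')
E
bash go.sh .4968 -.264 -.001 .0105 .2305 1
```

```text
t 16.8 at [ 0.507  -0.2614  0.2488] D [ 0.0003 -0.0026 -0.0183] rot [ 0.06 -0.08  0.21] n 1 gap 0.565
[-0.01, -0.07, 0.46, 0.01, -0.02, 0.04, 1.0]
```

View pics/w9.png

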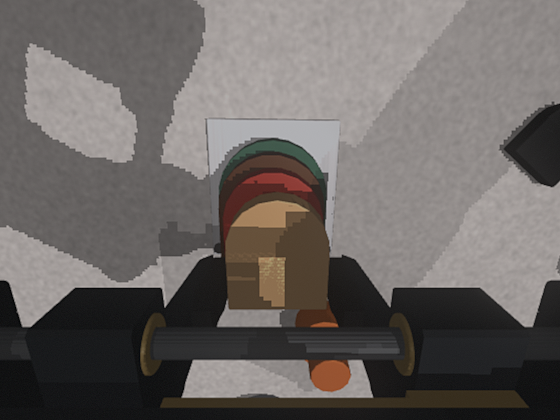

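step_arm(
  targets=[
    [0,-0.08,0.25,0,0,0.04,1],
    [0,0,0.12,0,0,0,1],
    [0,0,0.08,0,0,0,1],
    [0,0,0,0,0,0,1],
  ],
)

```text
time: 17.2
position: [0.5076, -0.2646, 0.2304]
ee_rot: [0.0, 1.0, -0.0, 0.0]
ft_force: [-0.1, -0.2, 2.9]
finger_gap: 0.561
```

```bash
bash go.sh .4968 -.264 -.001 .0105 .2305 1
```

```text
t 17.2 at [ 0.5076 -0.2646  0.2304] D [-0.0003  0.0006  0.0001] rot [-0.    0.03  0.04] n 1 gap 0.561
[0.01, 0.01, 0.0, 0.0, 0.01, 0.01, 1.0]
```

step_arm(
  targets=[
    [0,0,0,0,0,0,-1],
    [0,0,0,0,0,0,-1],
    [0,0,0,0,0,0,-1],
    [0,0,-0.3,0,0,0,-1],
    [0,0,-0.7,0,0,0,-1],
    [0,0,-0.7,0,0,0,-1],
    [0,0,0,0,0,0,-1],
  ],
)

```text
time: 17.9
position: [0.5072, -0.2645, 0.3013]
ee_rot: [0.0, 1.0, 0.001, -0.001]
ft_force: [0.8, -0.8, 0.6]
finger_gap: 1.001
```

```bash
python3 wf.py .4968 -.264 .058 .050 .073 w10; bash go.sh .446 -.070 -.65 .008 .25 -1
```

```text
275 213
[ 0.49595684 -0.26303842  0.00064556] 0.026743270651371956 0.07272561444371174 5174
t 17.95 at [ 0.5066 -0.2642  0.2994] D [-0.0542  0.1893 -0.0494] rot [ 0.06 -0.25 37.21] n 8 gap 1.002
[0.17, 0.59, 0.16, 0.0, -0.01, 0.93, -1.0]
[0.22, 0.58, 0.16, 0.0, -0.01, 0.93, -1.0]
[0.26, 0.56, 0.16, 0.0, -0.01, 0.93, -1.0]
[0.31, 0.53, 0.16, 0.0, -0.01, 0.93, -1.0]
[0.35, 0.51, 0.16, 0.0, -0.01, 0.93, -1.0]
[0.39, 0.48, 0.16, 0.0, -0.01, 0.93, -1.0]
[0.43, 0.44, 0.15, 0.0, -0.01, 0.93, -1.0]
[0.46, 0.41, 0.15, 0.0, -0.01, 0.93, -1.0]
```

View pics/w10.png

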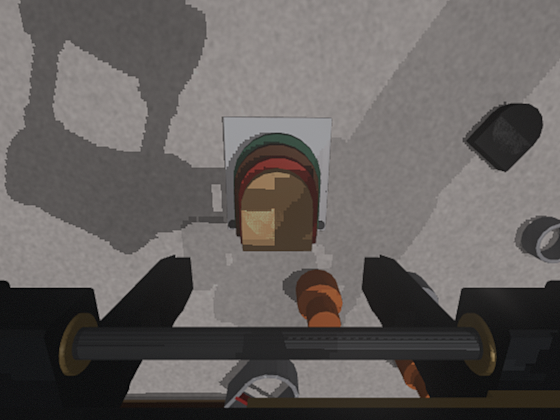

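step_arm(
  targets=[
    [0.12,0.4,0.1,0,0,0.93,-1],
    [0.22,0.58,0.1,0,0,0.93,-1],
    [0.26,0.56,0.1,0,0,0.93,-1],
    [0.31,0.53,0.1,0,0,0.93,-1],
    [0.35,0.51,0.1,0,0,0.93,-1],
    [0.39,0.48,0.1,0,0,0.93,-1],
    [0.43,0.44,0.1,0,0,0.93,-1],
    [0.46,0.41,0.1,0,0,0.7,-1],
  ],
)

```text
time: 18.75
position: [0.4514, -0.0768, 0.2605]
ee_rot: [0.324, 0.946, 0.0, -0.006]
ft_force: [0.4, -0.6, -0.7]
finger_gap: 0.999
```

```bash
bash go.sh .446 -.070 -.65 .008 .25 -1
```

```text
t 18.75 at [ 0.4514 -0.0768  0.2605] D [ 0.001   0.002  -0.0105] rot [-0.2  -0.62 -0.62] n 1 gap 0.999
[0.01, 0.05, 0.26, -0.04, -0.12, -0.12, -1.0]
```

step_arm(
  targets=[
    [0.01,0.05,0.2,-0.04,-0.12,-0.12,-1],
    [0,0,0,0,0,0,-1],
  ],
)

```text
time: 18.95
position: [0.4499, -0.0726, 0.2495]
ee_rot: [0.317, 0.948, -0.0, -0.002]
ft_force: [0.4, -0.3, -1.5]
finger_gap: 0.998
```

```bash
python3 wf.py .446 -.070 .050 .042 .012 w11; bash go.sh .447 -.068 -.65 .008 .169 -1
```

```text
274 219
[ 0.44719585 -0.06749352 -0.66702747] 0.031346104190743566 0.011681807135707652 3378
t 19.0 at [ 0.4501 -0.0729  0.2499] D [ 0.0032  0.     -0.0809] rot [-0.09 -0.24  0.2 ] n 3 gap 1.0
[-0.02, 0.02, 0.67, -0.01, -0.02, 0.01, -1.0]
[-0.02, 0.02, 0.67, -0.01, -0.02, 0.01, -1.0]
[-0.02, 0.02, 0.67, -0.01, -0.02, 0.01, -1.0]
```

View pics/w11.png

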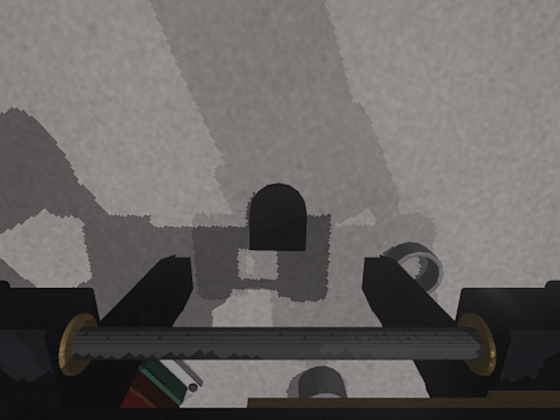

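step_arm(
  targets=[
    [-0.06,0.06,0.6,-0.02,-0.05,0.09,-1],
    [0,0,0.6,0,0,0,-1],
    [0,0,0.5,0,0,0,-1],
    [0,0,0.15,0,0,0,-1],
    [0,0,0,0,0,0,-1],
  ],
)

```text
time: 19.5
position: [0.457, -0.077, 0.1752]
ee_rot: [0.321, 0.947, -0.0, 0.003]
ft_force: [0.1, 0.3, 0.2]
finger_gap: 1.0
```

```bash
bash go.sh .447 -.068 -.66 .008 .169 -1
```

```text
t 19.5 at [ 0.457  -0.077   0.1752] D [-0.0037  0.0041 -0.0062] rot [0.08 0.34 0.32] n 1 gap 1.0
[0.14, 0.03, 0.15, 0.02, 0.07, 0.06, -1.0]
```

step_arm(
  targets=[
    [0.12,0.03,0.16,0.02,0.07,0.06,-1],
    [0,0,0,0,0,0,-1],
    [0,0,0,0,0,0,1],
    [0,0,0,0,0,0,1],
    [0,0,0,0,0,0,1],
    [0,0,0,0,0,0,1],
    [0,0,0,0,0,0,1],
  ],
  force=20,
)

```text
time: 20.2
position: [0.4562, -0.0741, 0.1721]
ee_rot: [0.324, 0.946, 0.0, 0.003]
ft_force: [0.7, -1.2, 0.5]
finger_gap: 0.57
```

```bash
bash go.sh .447 -.068 -.66 .008 .169 1
```

```text
t 20.2 at [ 0.4562 -0.0741  0.1721] D [-0.0029  0.0012 -0.0031] rot [ 0.14  0.33 -0.01] n 1 gap 0.57
[0.08, -0.02, 0.08, 0.03, 0.07, 0.0, 1.0]
```

Gap 0.57 (50 mm), still closing or caught; wait and check.

step_arm(
  targets=[
    [0,0,0,0,0,0,1],
    [0,0,0,0,0,0,1],
  ],
)

```text
time: 20.4
position: [0.4562, -0.0741, 0.1723]
ee_rot: [0.324, 0.946, 0.0, 0.003]
ft_force: [-0.0, -0.3, -0.3]
finger_gap: 0.472
```

```bash
bash go.sh .447 -.068 -.66 .008 .169 1
```

```text
t 20.4 at [ 0.4562 -0.0741  0.1723] D [-0.0029  0.0012 -0.0033] rot [ 0.15  0.35 -0.01] n 1 gap 0.472
[0.08, -0.02, 0.08, 0.03, 0.07, 0.0, 1.0]
```

step_arm(
  targets=[
    [0,0,-0.6,0,0,0,1],
    [0,0,-0.9,0,0,0,1],
    [0,0,-0.9,0,0,0,1],
    [0,0,-0.6,0,0,0,1],
    [0,0,0,0,0,0,1],
  ],
)

```text
time: 20.9
position: [0.4542, -0.0736, 0.2943]
ee_rot: [0.324, 0.946, -0.0, 0.0]
ft_force: [0.6, 0.1, 0.0]
finger_gap: 0.476
```

```bash
bash go.sh .5005 -.264 0 .011 .29 1 .035
```

```text
t 20.9 at [ 0.4542 -0.0736  0.2943] D [ 0.0573 -0.1904 -0.0043] rot [-1.000e-02  4.000e-02 -3.782e+01] n 8 gap 0.476
[-0.51, -0.36, 0.01, 0.0, 0.0, -0.95, 1.0]
[-0.47, -0.4, 0.01, 0.0, 0.0, -0.95, 1.0]
[-0.44, -0.44, 0.01, 0.0, 0.0, -0.95, 1.0]
[-0.4, -0.47, 0.01, 0.0, 0.0, -0.95, 1.0]
[-0.36, -0.5, 0.01, 0.0, 0.0, -0.95, 1.0]
[-0.32, -0.53, 0.01, 0.0, 0.0, -0.95, 1.0]
[-0.27, -0.56, 0.01, 0.0, 0.0, -0.95, 1.0]
[-0.23, -0.58, 0.01, 0.0, 0.0, -0.95, 1.0]
```

step_arm(
  targets=[
    [-0.35,-0.25,0,0,0,-0.9,1],
    [-0.47,-0.4,0,0,0,-0.95,1],
    [-0.44,-0.44,0,0,0,-0.95,1],
    [-0.4,-0.47,0,0,0,-0.95,1],
    [-0.36,-0.5,0,0,0,-0.95,1],
    [-0.32,-0.53,0,0,0,-0.95,1],
    [-0.27,-0.56,0,0,0,-0.95,1],
    [-0.23,-0.5,0,0,0,-0.8,1],
  ],
)

```text
time: 21.7
position: [0.5084, -0.2551, 0.282]
ee_rot: [-0.008, 1.0, 0.003, -0.005]
ft_force: [0.0, 0.4, -0.3]
finger_gap: 0.468
```

```bash
bash go.sh .5005 -.264 0 .011 .28 1 .035
```

```text
t 21.7 at [ 0.5084 -0.2551  0.282 ] D [ 0.0031 -0.0089 -0.002 ] rot [ 0.36 -0.62  0.91] n 1 gap 0.468
[-0.08, -0.22, 0.05, 0.07, -0.12, 0.18, 1.0]
```

step_arm(
  targets=[
    [-0.05,-0.15,0.2,0.07,-0.1,0.15,1],
    [0,0,0.1,0,0,0,1],
    [0,0,0,0,0,0,1],
    [0,0,0,0,0,0,1],
  ],
)

```text
time: 22.1
position: [0.5087, -0.261, 0.263]
ee_rot: [0.002, 1.0, 0.002, -0.004]
ft_force: [0.4, -0.4, -0.3]
finger_gap: 0.474
```

```bash
bash go.sh .5005 -.264 0 .011 .2453 1 .035;python3 - <<'E'
from h import *
shot('wrist','w12')
E
```

```text
t 22.1 at [ 0.5087 -0.261   0.263 ] D [ 0.0028 -0.003  -0.0177] rot [ 0.24 -0.49 -0.25] n 1 gap 0.474
[-0.07, -0.08, 0.44, 0.05, -0.1, -0.05, 1.0]
```

View pics/w12.png

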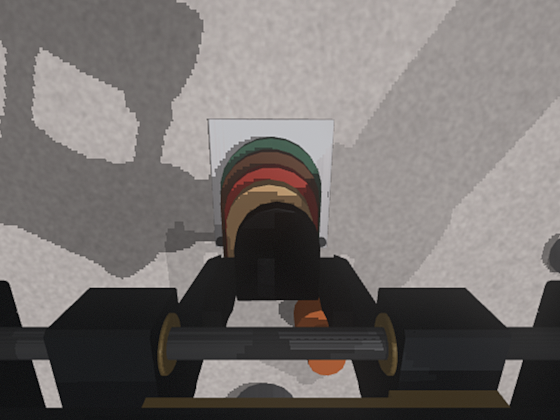

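step_arm(
  targets=[
    [-0.06,-0.09,0.2,0.05,-0.1,-0.05,1],
    [0,0,0.1,0,0,0,1],
    [0,0,0,0,0,0,1],
  ],
)

```text
time: 22.45
position: [0.511, -0.2631, 0.2507]
ee_rot: [-0.001, 1.0, -0.0, 0.001]
ft_force: [0.3, 0.6, -1.0]
finger_gap: 0.474
```

```bash
bash go.sh .5005 -.264 0 .011 .2453 1 .035
```

```text
t 22.45 at [ 0.511  -0.2631  0.2507] D [ 0.0005 -0.0009 -0.0054] rot [-0.04  0.09  0.11] n 1 gap 0.474
[-0.01, -0.02, 0.13, -0.01, 0.02, 0.02, 1.0]
```

step_arm(
  targets=[
    [0,-0.03,0.1,0,0,0,1],
    [0,0,0.06,0,0,0,1],
    [0,0,0,0,0,0,1],
  ],
)

```text
time: 22.75
position: [0.5117, -0.2644, 0.2455]
ee_rot: [-0.001, 1.0, -0.001, 0.002]
ft_force: [-0.0, -0.4, -0.8]
finger_gap: 0.47
```

```bash
bash go.sh .5005 -.264 0 .011 .2453 1 .035
```

```text
t 22.75 at [ 0.5117 -0.2644  0.2455] D [-0.0002  0.0004 -0.0002] rot [-0.08  0.19  0.12] n 1 gap 0.47
[0.01, 0.01, 0.01, -0.02, 0.04, 0.02, 1.0]
```

No contact yet; a touch lower.

step_arm(
  targets=[
    [0,0,0.05,0,0,0,1],
    [0,0,0.03,0,0,0,1],
  ],
)

```text
time: 22.95
position: [0.5126, -0.2647, 0.2453]
ee_rot: [-0.001, 1.0, -0.001, 0.003]
ft_force: [-1.6, 0.7, 5.4]
finger_gap: 0.473
```

Contact. Release.

step_arm(
  targets=[
    [0,0,0,0,0,0,-1],
    [0,0,0,0,0,0,-1],
    [0,0,0,0,0,0,-1],
    [0,0,-0.3,0,0,0,-1],
    [0,0,-0.7,0,0,0,-1],
    [0,0,-0.7,0,0,0,-1],
    [0,0,0,0,0,0,-1],
  ],
)

```text
time: 23.65
position: [0.5117, -0.2645, 0.3152]
ee_rot: [-0.001, 1.0, -0.0, 0.002]
ft_force: [0.1, -0.7, 0.8]
finger_gap: 1.0
```

```bash
python3 wf.py .5005 -.264 .050 .042 .085 w13; bash go.sh .600 -.1366 -.0 0 .32 -1
```

```text
276 209
[ 0.50245221 -0.26372318  0.01067109] 0.03291137208759026 0.08473074493104317 3672
t 23.7 at [ 0.5111 -0.2642  0.3131] D [0.0889 0.1276 0.0069] rot [0.05 0.04 0.08] n 4 gap 1.0
[-0.56, 0.8, -0.04, 0.0, 0.0, 0.0, -1.0]
[-0.56, 0.8, -0.04, 0.0, 0.0, 0.0, -1.0]
[-0.56, 0.8, -0.04, 0.0, 0.0, 0.0, -1.0]
[-0.56, 0.8, -0.04, 0.0, 0.0, 0.0, -1.0]
```

View pics/w13.png

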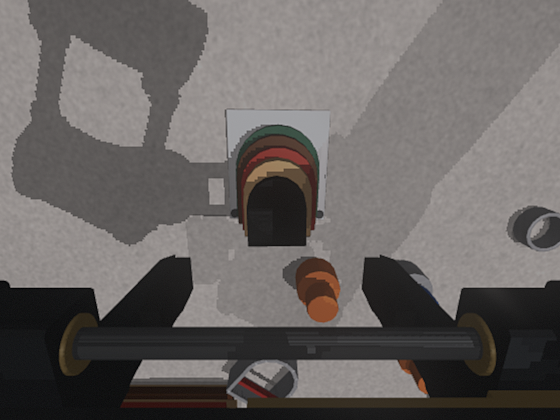

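```bash
bash go.sh .600 -.1366 -.4 0 .30 -.1 .03
```

```text
t 23.7 at [ 0.5111 -0.2642  0.3131] D [ 0.0889  0.1276 -0.0131] rot [ 0.05  0.03 23.  ] n 6 gap 1.0
[-0.37, 0.53, 0.06, 0.0, 0.0, 0.77, -0.1]
[-0.33, 0.55, 0.06, 0.0, 0.0, 0.77, -0.1]
[-0.3, 0.58, 0.06, 0.0, 0.0, 0.77, -0.1]
[-0.26, 0.59, 0.06, 0.0, 0.0, 0.77, -0.1]
[-0.22, 0.61, 0.05, 0.0, 0.0, 0.77, -0.1]
[-0.18, 0.62, 0.05, 0.0, 0.0, 0.77, -0.1]
```

step_arm(
  targets=[
    [-0.37,0.53,0,0,0,0.77,-0.1],
    [-0.33,0.55,0,0,0,0.77,-0.1],
    [-0.3,0.58,0,0,0,0.77,-0.1],
    [-0.26,0.59,0,0,0,0.77,-0.1],
    [-0.22,0.61,0,0,0,0.77,-0.1],
    [-0.18,0.5,0,0,0,0.7,-0.1],
    [0,0,0,0,0,0,-0.1],
    [0,0,0,0,0,0,-0.1],
  ],
)

```text
time: 24.5
position: [0.5982, -0.1374, 0.3029]
ee_rot: [0.205, 0.979, 0.001, -0.007]
ft_force: [-0.3, -0.2, -1.0]
finger_gap: 0.548
```

```bash
bash go.sh .600 -.1366 -.4 0 .28 -.1 .03
python3 - <<'E'
from h import *
im=shot('wrist','w14');P=world(im).reshape(-1,3);c=im['pixels'].reshape(-1,3).astype(int)
for lo,hi in((.057,.068),(.026,.033)):
    m=(np.hypot(P[:,0]-.6,P[:,1]+.137)<.03)&(P[:,2]>lo)&(P[:,2]<hi); Q=P[m]
    (a,b),r=cv2.minEnclosingCircle((Q[:,:2]*1000).astype(np.float32)); print(m.sum(),Q.mean(0),a,b,r)
t=shot('top','t2')
E
```

```text
t 24.5 at [ 0.5982 -0.1374  0.3029] D [ 0.0018  0.0008 -0.0229] rot [-0.06 -0.79 -0.73] n 1 gap 0.548
[-0.04, 0.04, 0.57, -0.01, -0.16, -0.15, -0.1]
990 [ 0.60040535 -0.13437237  0.05961354] 601.0460205078125 -134.69801330566406 13.943078994750977
781 [ 0.59313737 -0.13123249  0.02954062] 600.926513671875 -134.47662353515625 20.855331420898438
```

View pics/w14.png

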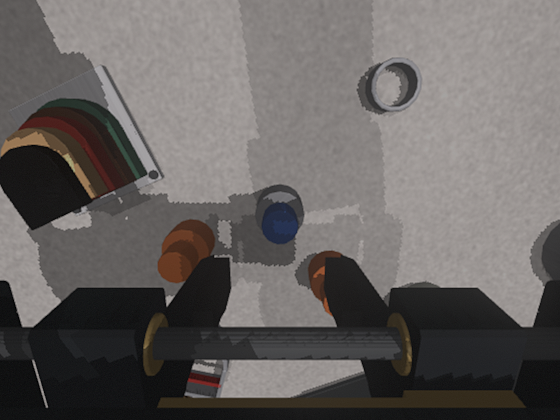

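View pics/t2.png

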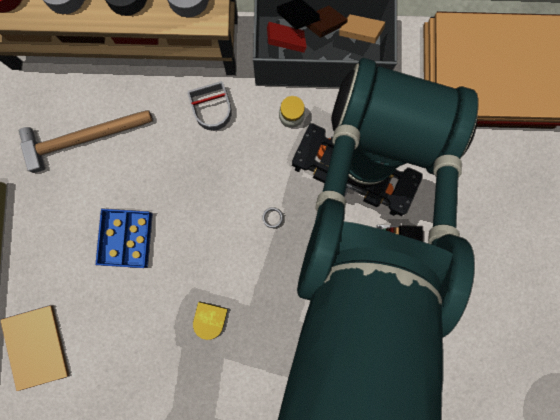

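step_arm(
  targets=[
    [-0.04,0.08,0.5,0,-0.16,-0.15,-0.1],
    [0,0,0.7,0,0,0,-0.1],
    [0,0,0.6,0,0,0,-0.1],
    [0,0,0.2,0,0,0,-0.1],
    [0,0,0,0,0,0,-0.1],
  ],
)

```text
time: 25.1
position: [0.5986, -0.1405, 0.2222]
ee_rot: [0.2, 0.98, -0.001, 0.002]
ft_force: [1.0, 0.2, -0.3]
finger_gap: 0.552
```

```bash
bash go.sh .6008 -.1350 -.4 0 .203 -.1 .03
```

```text
t 25.1 at [ 0.5986 -0.1405  0.2222] D [ 0.0022  0.0055 -0.0192] rot [-0.1   0.21 -0.19] n 1 gap 0.552
[0.0, 0.15, 0.48, -0.02, 0.04, -0.04, -0.1]
```

step_arm(
  targets=[
    [0,0.15,0,0,0,0,-0.1],
    [0,0,0.2,0,0,0,-0.1],
    [0,0,0.2,0,0,0,-0.1],
    [0,0,0.05,0,0,0,-0.1],
    [0,0,0,0,0,0,-0.1],
  ],
)

```text
time: 25.6
position: [0.6026, -0.1358, 0.2069]
ee_rot: [0.201, 0.98, -0.001, 0.005]
ft_force: [0.0, 0.2, -0.5]
finger_gap: 0.549
```

```bash
bash go.sh .6008 -.1350 -.4 0 .203 -.1 .03
```

```text
t 25.6 at [ 0.6026 -0.1358  0.2069] D [-0.0018  0.0008 -0.0039] rot [-0.06  0.56 -0.22] n 1 gap 0.549
[0.05, 0.0, 0.1, -0.01, 0.11, -0.04, -0.1]
```

step_arm(
  targets=[
    [0.05,0,0.08,0,0.11,0,-0.1],
    [0,0,0,0,0,0,-0.1],
    [0,0,0,0,0,0,1],
    [0,0,0,0,0,0,1],
    [0,0,0,0,0,0,1],
    [0,0,0,0,0,0,1],
    [0,0,0,0,0,0,1],
    [0,0,0,0,0,0,1],
  ],
  force=35,
)

```text
time: 26.4
position: [0.601, -0.1352, 0.2041]
ee_rot: [0.2, 0.98, -0.001, 0.0]
ft_force: [0.2, -0.2, -0.4]
finger_gap: 0.311
```

```bash
bash go.sh .6008 -.1350 -.4 0 .203 1 .03
```

```text
t 26.4 at [ 0.601  -0.1352  0.2041] D [-0.0002  0.0002 -0.0011] rot [-0.07  0.03 -0.2 ] n 1 gap 0.311
[0.01, 0.0, 0.03, -0.01, 0.01, -0.04, 1.0]
```

step_arm(
  targets=[
    [0,0,-0.5,0,0,0,1],
    [0,0,-0.9,0,0,0,1],
    [0,0,-0.9,0,0,0,1],
    [0,0,-0.8,0,0,0,1],
    [0,0,0,0,0,0,1],
  ],
)

```text
time: 26.9
position: [0.5984, -0.1341, 0.3253]
ee_rot: [0.2, 0.98, -0.0, -0.007]
ft_force: [1.0, -0.7, -3.6]
finger_gap: 0.31
```

```bash
bash go.sh .5018 -.2642 -.4 0 .33 1 .03
```

```text
t 26.9 at [ 0.5984 -0.1341  0.3253] D [-0.0966 -0.1301  0.0047] rot [-0.15 -0.74 -0.21] n 6 gap 0.31
[0.16, -0.66, -0.02, -0.01, -0.02, -0.01, 1.0]
[0.16, -0.66, -0.02, -0.01, -0.02, -0.01, 1.0]
[0.16, -0.66, -0.02, -0.01, -0.02, -0.01, 1.0]
[0.16, -0.66, -0.02, -0.01, -0.02, -0.01, 1.0]
[0.16, -0.66, -0.02, -0.01, -0.02, -0.01, 1.0]
[0.16, -0.66, -0.02, -0.01, -0.02, -0.01, 1.0]
```

Weight held (−3.6 N). Moving over the stack.

step_arm(
  targets=[
    [0.1,-0.4,-0.1,0,-0.05,0,1],
    [0.16,-0.66,-0.05,0,0,0,1],
    [0.16,-0.66,-0.02,0,0,0,1],
    [0.16,-0.66,-0.02,0,0,0,1],
    [0.16,-0.66,-0.02,0,0,0,1],
    [0.16,-0.5,-0.02,0,0,0,1],
    [0.05,-0.2,0,0,0,0,1],
    [0,0,0,0,0,0,1],
  ],
)

```text
time: 27.7
position: [0.4926, -0.2611, 0.3175]
ee_rot: [0.2, 0.98, 0.002, -0.017]
ft_force: [0.0, 0.5, -2.6]
finger_gap: 0.305
```

```bash
bash go.sh .5018 -.2642 -.4 0 .31 1 .03
```

```text
t 27.7 at [ 0.4926 -0.2611  0.3175] D [ 0.0092 -0.0031 -0.0075] rot [-0.2  -1.93 -0.11] n 1 gap 0.305
[-0.25, 0.02, 0.18, -0.04, -0.39, -0.02, 1.0]
```

step_arm(
  targets=[
    [-0.2,0.02,0.05,-0.04,-0.39,0,1],
    [0,0,0.05,0,0,0,1],
    [0,0,0,0,0,0,1],
    [0,0,0,0,0,0,1],
  ],
)

```text
time: 28.1
position: [0.4996, -0.2616, 0.3091]
ee_rot: [0.199, 0.98, 0.002, -0.003]
ft_force: [-0.3, 0.1, -3.2]
finger_gap: 0.312
```

```bash
bash go.sh .5018 -.2642 -.4 0 .30 1 .03;python3 - <<'E'
from h import *
shot('wrist','w15');shot('side','s15')
E
```

```text
t 28.1 at [ 0.4996 -0.2616  0.3091] D [ 0.0022 -0.0026 -0.0091] rot [ 0.12 -0.36 -0.09] n 1 gap 0.312
[-0.08, -0.04, 0.23, 0.02, -0.07, -0.02, 1.0]
```

View pics/w15.png

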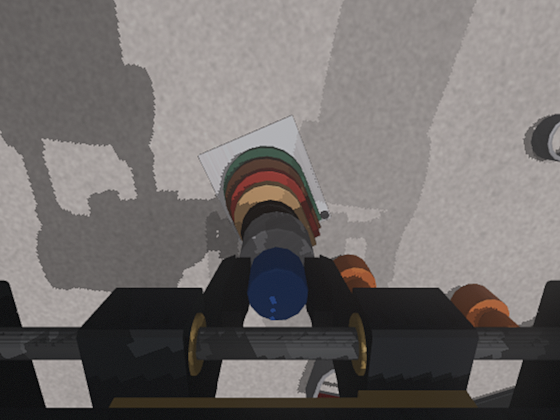

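View pics/s15.png

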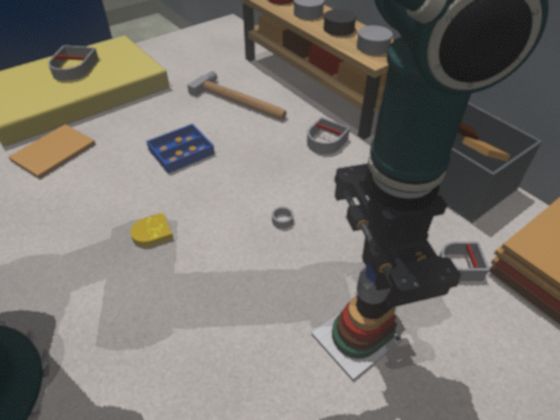

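step_arm(
  targets=[
    [-0.08,-0.05,0.15,0.02,-0.07,0,1],
    [0,0,0.1,0,0,0,1],
    [0,0,0,0,0,0,1],
    [0,0,0,0,0,0,1],
  ],
)

```text
time: 28.6
position: [0.5022, -0.2645, 0.2986]
ee_rot: [0.199, 0.98, -0.0, 0.0]
ft_force: [0.5, -0.1, -3.3]
finger_gap: 0.308
```

```bash
bash go.sh .5018 -.2642 -.4 0 .29 1 .03
```

```text
t 28.6 at [ 0.5022 -0.2645  0.2986] D [-0.0004  0.0003 -0.0086] rot [-0.    0.05 -0.03] n 1 gap 0.308
[0.01, 0.0, 0.21, 0.0, 0.01, -0.01, 1.0]
```

step_arm(
  targets=[
    [0,0,0.1,0,0,0,1],
    [0,0,0.07,0,0,0,1],
    [0,0,0.05,0,0,0,1],
    [0,0,0,0,0,0,1],
  ],
)

```text
time: 29.0
position: [0.5022, -0.2647, 0.2892]
ee_rot: [0.199, 0.98, -0.0, 0.001]
ft_force: [0.4, 0.4, -4.2]
finger_gap: 0.309
```

step_arm(
  targets=[
    [0,0,0.04,0,0,0,1],
    [0,0,0.03,0,0,0,1],
  ],
)

```text
time: 29.2
position: [0.5031, -0.2651, 0.2891]
ee_rot: [0.199, 0.98, -0.0, 0.002]
ft_force: [-1.6, 1.7, 4.6]
finger_gap: 0.306
```

step_arm(
  targets=[
    [0,0,0,0,0,0,-0.3],
    [0,0,0,0,0,0,-0.3],
    [0,0,0,0,0,0,-0.3],
    [0,0,0,0,0,0,-0.3],
    [0,0,-0.3,0,0,0,-0.3],
    [0,0,-0.6,0,0,0,-0.3],
    [0,0,-0.6,0,0,0,-0.3],
    [0,0,0,0,0,0,-0.3],
  ],
)

```text
time: 30.0
position: [0.5035, -0.2654, 0.3537]
ee_rot: [0.199, 0.98, -0.001, 0.003]
ft_force: [0.9, -0.4, 0.8]
finger_gap: 0.651
```

Run:
```python
from h import *
im=shot('wrist','w16');P=world(im).reshape(-1,3)
for lo,hi in((.14,.152),(.110,.119)):
    m=(np.hypot(P[:,0]-.502,P[:,1]+.264)<.03)&(P[:,2]>lo)&(P[:,2]<hi); Q=P[m]
    (a,b),r=cv2.minEnclosingCircle((Q[:,:2]*1000).astype(np.float32)); print(m.sum(),Q.mean(0),a,b,r)
print(telemetry.observe()['position'])
shot('side','s16')
```

```text
1376 [ 0.50220669 -0.26324633  0.14447136] 503.0796813964844 -263.2893981933594 14.003985404968262
1060 [ 0.49503731 -0.2600338   0.11444932] 503.1201171875 -263.5665588378906 20.85456657409668
[ 0.50299896 -0.26511318  0.35190433]
```

View pics/w16.png

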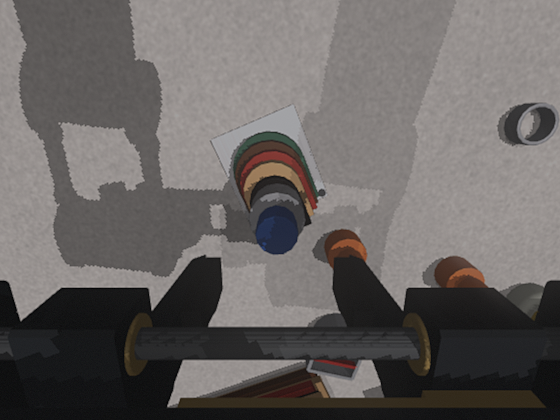

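View pics/s16.png

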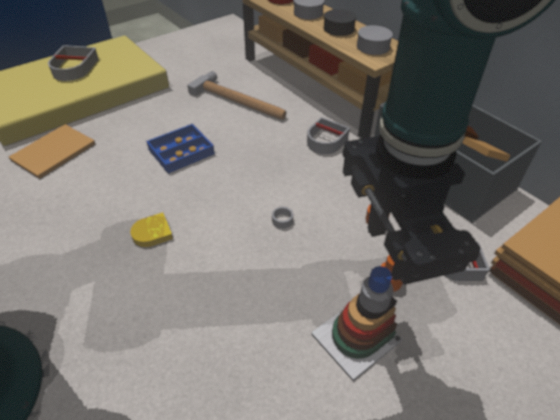

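step_arm(
  targets=[
    [0,0,-0.6,0,0,0,-0.3],
    [0,0.5,-0.5,0,0,0,-0.3],
    [0,0.8,0,0,0,0,-0.3],
    [0,0.9,0,0,0,0,-0.3],
    [0,0.9,0,0,0,0,-0.3],
    [0,0.9,0,0,0,0,-0.3],
    [0,0.6,0,0,0,0,-0.3],
    [0,0,0,0,0,0,-0.3],
  ],
)

```text
time: 30.9
position: [0.5731, -0.0895, 0.3821]
ee_rot: [0.201, 0.98, 0.001, -0.008]
ft_force: [0.2, -0.7, 0.2]
finger_gap: 0.646
```

step_arm(
  targets=[
    [0,0.6,0,0,0,0,-0.3],
    [0,0.9,0,0,0,0,-0.3],
    [0,0.9,0,0,0,0,-0.3],
    [0,0.9,0,0,0,0,-0.3],
    [0,0.3,0,0,0,0,-0.3],
    [0,0,0,0,0,0,-0.3],
    [0,0,0,0,0,0,-0.3],
  ],
)

```text
time: 31.6
position: [0.6282, 0.0423, 0.3709]
ee_rot: [0.202, 0.979, -0.002, -0.016]
ft_force: [-0.8, -0.1, 0.1]
finger_gap: 0.644
```

Run:
```python
from h import *
im=shot('top','t3');P=world(im);Q=P[95:125,275:310].reshape(-1,3);Q=Q[(Q[:,2]>.045)&(Q[:,2]<.065)];print('jar now',Q.mean(0))
o=world(pickle.load(open('top0.pkl','rb')))[95:125,275:310].reshape(-1,3);o=o[(o[:,2]>.045)&(o[:,2]<.065)];print('jar start',o.mean(0))
for z in(.041,.057,.073,.085,.115,.145):
    W=P[210:290,360:440].reshape(-1,3);W=W[np.abs(W[:,2]-z)<.003];print(z,len(W),W[:,0].max().round(4),W[:,1].min().round(4),W[:,1].max().round(4))
im=shot('side','s17')
cv2.imwrite('pics/s17c.png',cv2.resize(im['pixels'][240:390,290:440,::-1],(600,600)))
```

```text
jar now [ 0.75133167 -0.04690671  0.05489721]
jar start [ 0.75152334 -0.04604916  0.05468822]
0.041 181 0.5248 -0.2971 -0.2318
0.057 179 0.5256 -0.2896 -0.2348
0.073 208 0.5245 -0.2881 -0.2395
0.085 122 0.5263 -0.2845 -0.2439
0.115 191 0.5221 -0.2814 -0.2449
0.145 207 0.5163 -0.279 -0.2513
```

View pics/s17c.png

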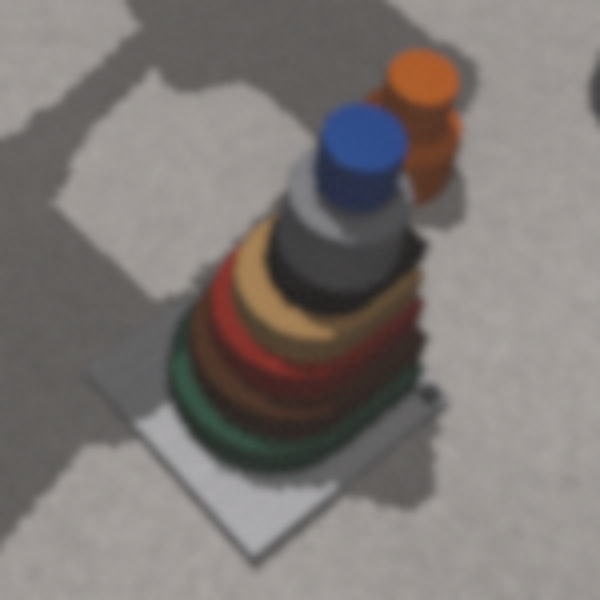

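View pics/t3.png

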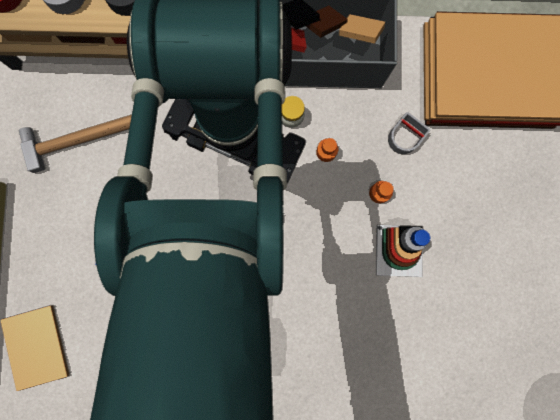

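```bash
python3 -c "
from plant import bot
print(bot.job_done())"
```

```text
the job is handed in; nothing more can be done
None
```

I stacked the brown, red, tan and black pieces in that order on the green form, stood the steel weight on the black piece, moved the arm clear and handed the job in at about 32 s.

- **Straight edges:** in the last top view all four lie at x = 0.5245–0.526 m, within 2 mm of each other. The form's edge was estimated at about 0.525 m.
- **Sideways and turn:** fits made just after each release put the lifts within about 3 mm of the form's midline and turned less than 1°. I did not refit these after the last release.
- **Weight:** it stands within about 1 mm of the black piece's centre, its knob top at about 0.145 m, as it should be.
- **Jar:** its measured shift is under 1 mm. I did not touch the orange and yellow look-alikes.

The cameras disagreed by up to about 4 mm on where the lifts lay at the start, so I used averages and checked with the wrist camera before each grasp. No check failed; the hand-in reported no verdict.

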